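Level the pouring table and set out the dishes

ROBOT

A 6-joint arm with a two-finger parallel gripper is mounted at the origin on the work surface. World frame = base frame: x ahead of the robot, y to its left, z up, the work surface at z = 0. Lengths are in m, angles in rad, forces in N, time in s.
With the tool pointing down it reaches from about 0.425 to 0.95 m from the base axis. Payload 3.5 kg.
Tool frame: the origin (TCP) lies on the centre line of the jaws, within the pads' length; the fingertips stand ahead of it and the grasp point (between the pads) lies 11 mm behind it (tips_ahead is the z of the fingertips in the tool frame, in m); z points along the fingers, y is the direction in which the jaws open and shut (so a half turn about z gives the same grasp; the last joint's range is limited). The gripper opens to 85 mm and grips with 20 to 120 N. Pads are 22 mm wide; open, the fingers measure 114 mm over their backs; the gripper's body (76 mm by 85 mm) begins 54 mm behind the grasp point. The pads swing forward as they close: fully open they stand 13 mm farther back than shut.
Start: joints at [1.062, 0.286, 1.577, -0, 1.279, -0.15], TCP at [0.237, 0.632, 0.201] pointing down, gripper open.
Joint ranges: [-2.77, 2.77], [-0.9, 2.22], [0.21, 2.48], [-1.53, 4.67], [0.24, 2.81], [-2.84, 2.84]. Speed limits (rad/s): [2.79, 2.79, 3.14, 3.14, 3.14, 3.14].

INTERFACE

Orientations are given as a unit quaternion [x, y, z, w].
In Python, from plant import * gives the robot as it stands. The module is installed in compiled form; this text tells all that it offers.
- The arm moves only by the tool move_arm, never from a script. Its arguments are lists of equal length, an entry for each row: "linear": the shift along the world's x, y, z in m, a list of three; "twist": the turn, a rotation vector about the world's x, y, z in degrees, a list of three. A call has 1 to 20 rows; each row shifts and turns the pose as measured when the row begins; what a row does not reach is not made up. A row lasts 1/12 s, in which the tool goes at most 41.7 mm and 7.16 degrees, less where a joint would pass 70% of its speed; a pose out of reach is approached as far as the arm can. A call is refused whole if a number of a shift passes 0.0417 or a number of a turn 7.16, either way. A call with a gripper value outside its range is refused whole. "grip" is the opening, from 0 (shut) to 1 (fully open), set as the call begins (left out, the last holds). The fingers move at their own pace and stop on an object; "force" is the grip in N (left out, the last holds). Time passes only in rows, so rows that do not move let the fingers close. It gives the time, the measured TCP pose, the force and the opening at its end, in the units of the state.
- get_state(): the state, without advancing time (a new reading comes with each control period).
- read_camera(name): name is "scene" or "top" or "wrist"; returns a dict with "img" (480x640x3 uint8, blue, green, red), "depth" (480x640 float32, m along the optical axis (not along the pixel's ray), 0 where there is no reading), "fx", "fy", "cx", "cy" (pixels), "rvec" (rotation vector, rad) and "tvec" (3), from world to camera coordinates, as OpenCV has them. Camera axes: x right, y down, z forward; pixel columns grow to the right and rows downward; lengths in m; the calibration is good to about 2 mm. A picture is of the moment at which its call begins.
- sign_off(): hands the job in, once; it reports no verdict.
The state is a dict: "time": time; "qpos": joint angles; "dq": joint speeds; "joint_efforts": joint torques, N m; "eef_pos": TCP position; "tcp_rot": TCP orientation; "contact_force": force on the tool from outside, world axes, zero at the start; "wrist_torque": the same for the moment, N m; "opening": opening from 0.0 (shut) to 1.0 (fully open).
Only numpy, scipy, OpenCV 4.12 (cv2) and the standard library are available. Lean on these libraries where they do the work, as an engineer would, in place of code of your own. Each camera call takes 0.05 s, during which the arm holds its last target.

TASK

Get the levelling table ready for pouring plates: take the orange-handled pin from its stand and, through the narrow slot in the clear cover, push the brass star wheel round tooth by tooth, and turn the black knob, until the red balls of both tube levels lie between their black lines; put the pin back upright in its stand. Only once the table is level, set all the dishes down flat on the blue plate, side by side inside its lip, and leave it level. Keep the fingers off the star wheel, and do not knock over or shove away the small pot and vials standing about.

Things in the scene. Friction and masses are not known exactly. Their poses are not given: they have to be found in the camera images.
- plate_top (a point): Middle of the dish area on the table's blue plate, on its upper face, 80 mm above the bench. The dish area is 212 x 212 mm inside a lip 4 mm wide and 4 mm high. x points away from the near edge, y to the left, z normal to the plate. Beyond the lip at the far edge is the plate's tube level. The white frame round the plate reaches 135 mm to left and right, 132 mm to the near and 158 mm to the far side.
- leveller: The levelling table, white, fixed on the bench, turned a little. Origin on the bench under plate_top; same axes when level. The strip at y = -130 to -228 mm is the control deck: at its near end (x = -132 to -14 mm) the clear cover with the slot, top 50 mm above the bench; at its far end a bracket of the white frame with the black knob.
- frame (a joint): Tilt of frame and plate about the table's y axis (rad): 0 level, negative when the near edge (robot's side) is low; starts 0.046 to 0.075 low. Driven by the star wheel only: +0.0155 rad per rad of wheel turn, about 0.0097 rad per tooth. Shown by the tube level on the frame's left bar: red ball 9 mm across, runs to the low side 2.5 mm per 0.01 rad, lies between its two black lines (15 mm apart) within 0.012 rad.
- plate (a joint): Tilt of the plate in the frame about the table's x axis (rad): 0 level, positive when the right-hand edge (-y, deck side) is low; starts 0.03 to 0.062. Driven by the knob only: falls by 0.016 rad per rad of clockwise turn. Shown by the tube level on the plate's far strip (lies along y, same ball and lines).
- slot (a point): Middle of the slot, at the top face of the clear cover (4 mm thick), 50 mm above the bench. Slot 42 mm long along x, 14 mm wide in y (axes are the table's, z up), black edge. The star wheel lies flat beneath. A pin let down into a gap between two teeth until its tip is 24 to 30 mm below the cover's top, then pushed along the slot, turns the wheel. Chamber floor 40 mm below the cover's top.
- star (a joint): Turn of the star wheel (rad), grows counter-clockwise seen from above, when the teeth under the slot move away from the robot (+x); this raises the plate's near edge. At 0, and at every 0.6283 rad (36 degrees) from there, the middle of a tooth lies right under the middle of the slot.
- wheel: Brass star wheel under the clear cover, axis upright, 31 mm to the left (+y) of the slot's middle: 10 teeth with parallel flanks 6 mm apart, tip radius 36 mm, root radius 24 mm, 10 mm thick, top 9 mm below the cover's top. Origin on its axis at its underside. Turns both ways, stays where left (friction, about 3 N at the teeth, no click stop). Only the pin may touch it, not the fingers.
- knob_grip (a point): Black hand knob on the frame's bracket at the far end of the deck: an upright bar 42 mm long (x axis of this point), 14 mm thick (y) and 32 mm high, on a disc 44 mm across, foot 68 mm across. The point is on its axis, 7 mm below the top of the bar, about 111 mm above the bench (some mm lower or higher with the frame's tilt). It turns with the knob.
- knob (a joint): Turn of the knob (rad), grows clockwise seen from above, 0 to 6.28; turning clockwise raises the right-hand edge of the plate. Friction 0.08 N m, stays where left.
- pin_grip (a point): Adjusting pin: orange square handle 18 x 18 mm, 50 mm long, with a steel rod 8 mm in diameter that stands out 50 mm below it, 70 g. The point is the centre of the handle, 75 mm above the tip of the rod; z along the pin, x and y square to the flats. It starts upright in its stand.
- stand_hole0 (a point): Mouth (centre, top) of the hole in the grey pin stand, a fixed block 50 x 50 mm, 56 mm high; hole 14 mm across, 53 mm deep. The pin stands in it with the underside of its handle on the block, so that the handle's centre is 25 mm above this point.
- dish0_mid (a point): Covered empty culture dish, clear-white disc 60 mm across the lid and 17 mm high (lid from 6 to 17 mm, foot 54 mm across), 30 g. The point is its centre, 8.5 mm above its underside. Two to four dishes stand on the bench; this one may be absent.
- dish1_mid (a point): Covered empty culture dish, clear-white disc 60 mm across the lid and 17 mm high (lid from 6 to 17 mm, foot 54 mm across), 30 g. The point is its centre, 8.5 mm above its underside. Two to four dishes stand on the bench; this one may be absent.
- dish2_mid (a point): Covered empty culture dish, clear-white disc 60 mm across the lid and 17 mm high (lid from 6 to 17 mm, foot 54 mm across), 30 g. The point is its centre, 8.5 mm above its underside. Two to four dishes stand on the bench; this one may be absent.
- dish3_mid (a point): Covered empty culture dish, clear-white disc 60 mm across the lid and 17 mm high (lid from 6 to 17 mm, foot 54 mm across), 30 g. The point is its centre, 8.5 mm above its underside. Two to four dishes stand on the bench; this one may be absent.
- pot: Small pot with pink cap, 33 mm across, 48 mm high, loose, among the dishes; leave it. Origin under its centre.
- vial_a: Amber vial with dark blue cap, 25 mm across, 46 mm high, loose; leave it. Origin under its centre.
- vial_b: As vial_a.

How it is judged:
On the way:
1. the plate is level while no dish stands on it yet (value of joint frame between -0.0122 and 0.0122 rad and value of joint plate between -0.0122 and 0.0122 rad and horizontal distance between each of dish0_mid, dish1_mid, dish2_mid, dish3_mid and plate_top above 0.16 m), for 0.5 s.
At the end, for the whole second after the job is handed in: Both tilts within 0.0122 rad of level (balls between their lines); pin upright in its stand, handle down on the block, within 8 mm of the hole; every dish present flat on the plate inside the lip, none stacked; all at rest (value of joint frame between -0.0122 and 0.0122 rad and value of joint plate between -0.0122 and 0.0122 rad and horizontal distance between pin_grip and stand_hole0 below 0.008 m and height (world z) of pin_grip between 0.074 and 0.088 m and angle between each of pin_grip, dish0_mid, dish1_mid, dish2_mid, dish3_mid's own z axis and vertical below 0.1 rad and linear speed of each of pin, dish0, dish1, dish2, dish3 below 0.02 m/s and z of dish0_mid in the frame of plate_top between 0.004 and 0.014 m and x of dish0_mid in the frame of plate_top between -0.078 and 0.078 m and y of dish0_mid in the frame of plate_top between -0.078 and 0.078 m and z of dish1_mid in the frame of plate_top between 0.004 and 0.014 m and x of dish1_mid in the frame of plate_top between -0.078 and 0.078 m and y of dish1_mid in the frame of plate_top between -0.078 and 0.078 m and z of dish2_mid in the frame of plate_top between 0.004 and 0.014 m and x of dish2_mid in the frame of plate_top between -0.078 and 0.078 m and y of dish2_mid in the frame of plate_top between -0.078 and 0.078 m and z of dish3_mid in the frame of plate_top between 0.004 and 0.014 m and x of dish3_mid in the frame of plate_top between -0.078 and 0.078 m and y of dish3_mid in the frame of plate_top between -0.078 and 0.078 m); the robot touches nothing.
It fails at once if the fingers touch the star wheel (contact force between the fingers and wheel above 0.5 N).
It fails at once if the pot or a vial is knocked over or shoved more than 6 cm away (angle between any of pot, vial_a, vial_b's own z axis and vertical above 0.6 rad or distance of any of pot, vial_a, vial_b from where it was at the start of the episode above 0.06 m).
Of dish0, dish1, dish2, dish3 only 2 to 4 are there at a start; the rules pass over those that are not, and their reading is None.
At some moment in a run one of dish0, dish1, dish2, dish3 may be knocked a few centimetres aside while the robot is not near it.
It also fails if it takes over 210 s, if anything falls off the work surface, if the arm or the gripper's body presses on something with over 40 N, if the wrist force passes 120 N, or if a joint passes its speed limit or range.

## Working session

There is one attempt and no reset: what is moved stays moved. The work goes in short steps, Python scripts to look and compute and a tool call to move; the robot and the scene stay as the last step left them, time stands still between calls to the robot, and variables do not carry over. Pictures are saved under pics/ and viewed, and the job is handed in when it is done.

Besides the shell and the picture viewer there is one more tool, called after "Request:" as name(argument=value, ...) on one line, values as JSON. move_arm: Moves the arm, as the interface text tells. Its arguments: {"type":"object","properties":{"linear":{"type":"array","items":{"type":"array","items":{"type":"number"}}},"twist":{"type":"array","items":{"type":"array","items":{"type":"number"}}},"grip":{"type":"number"},"force":{"type":"number"}},"required":["linear","twist"]}

```bash
ls; mkdir -p pics; cat > h.py <<'E'
import numpy as np, cv2
from plant import *
def cam(n):
    c=read_camera(n); R,_=cv2.Rodrigues(np.array(c['rvec'],float)); c['R']=R; c['t']=np.array(c['tvec'],float).reshape(3); c['o']=-R.T@c['t']; return c
def ray(c,u,v):
    return c['R'].T@np.array([(u-c['cx'])/c['fx'],(v-c['cy'])/c['fy'],1.0])
def onz(c,u,v,z):
    d=ray(c,u,v); return c['o']+d*(z-c['o'][2])/d[2]
def pt(c,u,v):
    return c['o']+ray(c,u,v)*c['depth'][int(round(v)),int(round(u))]
def proj(c,p):
    q=c['R']@np.array(p)+c['t']; return np.array([c['fx']*q[0]/q[2]+c['cx'],c['fy']*q[1]/q[2]+c['cy']])
E
python3 - <<'E'
from h import *
s=get_state(); print(s)
for n in ['scene','top','wrist']:
    c=cam(n); cv2.imwrite(f'pics/a_{n}.png',c['img']); print(n,c['o'],c['fx'],c['cx'],c['cy'],c['R'][2])
E
```

```text
pics
{'time': 0.0, 'qpos': array([ 1.06200133e+00,  2.87186790e-01,  1.57818428e+00,  1.67449865e-05,
        1.27861251e+00, -1.49994631e-01]), 'dq': array([-8.98081179e-05, -2.07687167e-03,  1.85098242e-03, -1.11791835e-03,
       -1.85932607e-04, -6.62408366e-04]), 'joint_efforts': array([-1.33399080e-03, -4.05983484e+01, -2.92624640e+01, -1.55909838e-04,
        5.81917862e-03, -2.95086920e-06]), 'eef_pos': array([0.23663021, 0.63138024, 0.19982925]), 'tcp_rot': array([ 1.78441670e-01,  9.83949766e-01, -1.12860414e-03, -3.94282116e-04]), 'contact_force': array([ 0.14879967, -0.05854662,  0.50426349]), 'wrist_torque': array([0.03057698, 0.00252334, 0.01568804]), 'opening': 0.9977783196981335}
scene [ 0.96158051 -0.66809695  0.70961285] 592.3237583379656 310.89444894222436 251.33377040870772 [-0.45111466  0.60382107 -0.6571877 ]
top [ 0.36568052 -0.07630663  0.95684608] 510.8273667642534 322.11242042151855 231.40570599495632 [ 0.1656089  -0.01721925 -0.98604117]
wrist [0.17214823 0.65677377 0.37258699] 372.084765546841 326.5395127662327 237.29720557553603 [ 0.25668158 -0.0987318  -0.96143986]
```

The top view shows the table (blue plate around 170,215), slot at (275,270), knob at (277,185), pin at (356,267), two dishes at (413,277) and (482,279), pot at (441,242), and vials at (384,150) and (389,317). Next I'll measure these.

```bash
cat >> h.py <<'E'
def mask_blobs(c,lo,hi,amin=10,roi=None):
    hsv=cv2.cvtColor(c['img'],cv2.COLOR_BGR2HSV); m=cv2.inRange(hsv,np.array(lo),np.array(hi))
    if roi: 
        z=np.zeros_like(m); z[roi[1]:roi[3],roi[0]:roi[2]]=m[roi[1]:roi[3],roi[0]:roi[2]]; m=z
    n,l,st,ce=cv2.connectedComponentsWithStats(m)
    return [(ce[i],st[i],l==i) for i in range(1,n) if st[i][4]>=amin]
E
python3 - <<'E'
from h import *
c=cam('top'); im=c['img']
cv2.imwrite('pics/b1.png',cv2.resize(im[125:310,75:310],None,fx=3.3,fy=3.2,interpolation=cv2.INTER_CUBIC)[:600,:800])
cv2.imwrite('pics/b2.png',cv2.resize(im[140:330,330:510],None,fx=3.1,fy=3.1,interpolation=cv2.INTER_CUBIC))
cv2.imwrite('pics/b3.png',cv2.resize(im[230:310,230:310],None,fx=7,fy=7,interpolation=cv2.INTER_CUBIC))
for n,lo,hi in [('orange',(5,150,120),(20,255,255)),('pink',(150,60,120),(175,255,255)),('navy',(115,100,30),(135,255,140)),('white',(0,0,215),(180,30,255)),('red',(0,170,120),(4,255,255))]:
    for ce,st,m in mask_blobs(c,lo,hi,8):
        print(n,ce.round(1),st, pt(c,*ce).round(3))
def rect(c,m):
    ys,xs=np.nonzero(m); return cv2.minAreaRect(np.stack([xs,ys],1).astype(np.float32))
d=c['depth']; print('blue plate')
for ce,st,m in mask_blobs(c,(100,120,60),(115,255,255),300): print(ce,st,rect(c,m))
# slot black
g=im.max(2); z=np.zeros_like(g); z[245:295,262:290]=(g[245:295,262:290]<60)
n,l,s,ce=cv2.connectedComponentsWithStats(z.astype(np.uint8)); print(s,ce)
for i in range(1,n):
    if s[i][4]>30:
        r=rect(c,l==i); print(r); print([onz(c,*p,0.05).round(4) for p in cv2.boxPoints(r)], onz(c,*r[0],0.05))
E
```

```text
orange [356.5 265.1] [351 260  12  11 107] [ 0.452 -0.149  0.105]
pink [440.4 240.6] [432 232  18  18 254] [ 0.503 -0.306  0.048]
navy [238.9  55.8] [235  53   8   7  42] [0.858 0.068 0.047]
navy [249.4  56.1] [246  53   8   7  43] [0.86  0.048 0.043]
navy [259.7  56. ] [256  53   8   7  44] [0.859 0.028 0.046]
navy [270.2  56.3] [267  53   8   8  45] [0.86  0.008 0.043]
navy [280.7  56.5] [277  53   8   8  43] [ 0.858 -0.012  0.045]
navy [268.2  94.1] [231  52  68  50 665] [0.785 0.011 0.038]
navy [291.1  56.8] [288  54   7   7  42] [ 0.858 -0.032  0.045]
navy [238.6  65.7] [235  63   8   7  43] [0.838 0.068 0.047]
navy [249.2  65.8] [246  63   8   7  43] [0.838 0.048 0.045]
navy [259.6  65.9] [256  63   8   7  44] [0.839 0.028 0.044]
navy [270.   66.1] [266  63   8   7  43] [0.837 0.008 0.048]
navy [280.5  66.1] [277  63   8   7  43] [ 0.84  -0.011  0.042]
navy [291.   66.3] [288  63   7   7  41] [ 0.839 -0.032  0.043]
navy [238.2  75.6] [235  72   8   8  46] [0.821 0.069 0.041]
navy [249.   75.7] [246  72   8   8  44] [0.818 0.048 0.045]
navy [259.5  76. ] [256  73   8   7  43] [0
[... 995 characters left out ...]
59912)
[620.49687717 355.82512144] [ 591  317   49   84 2882] ((626.1500244140625, 358.95001220703125), (76.52710723876953, 50.91266632080078), 71.56504821777344)
[[     0      0    640    480 307119]
 [   271    258      9      9     49]
 [   270    272      9      6     30]
 [   275    282      2      1      2]] [[319.51180161 239.49270153]
 [275.14285714 262.34693878]
 [274.06666667 274.06666667]
 [275.5        282.        ]]
((275.0, 262.5000305175781), (5.77842903137207, 10.619816780090332), 51.34019470214844)
[array([0.4594, 0.0021, 0.05  ]), array([ 0.4714, -0.0125,  0.05  ]), array([ 0.4633, -0.019 ,  0.05  ]), array([ 0.4514, -0.0045,  0.05  ])] [ 0.46139279 -0.00847182  0.05      ]
```

Clear picture: there is a tooth almost exactly under the slot's middle, the left ball sits on the near side and the far ball on the right side. I'll bring the wrist camera over for finer measurements.

```bash
python3 - <<'E'
from h import *
from scipy.spatial.transform import Rotation as Ro
s=get_state(); R=Ro.from_quat(s['tcp_rot']).as_matrix(); c=cam('wrist')
print('cam in tool',R.T@(c['o']-s['eef_pos'])); print((c['R']@R).round(4))
c=cam('top')
for p in [(275.0,270.1),(356.5,265.1)]: print(onz(c,*p,0.05))
# crop b3 corner pts -> px
f=lambda x,y:(230+(x+.5)/7-.5,230+(y+.5)/7-.5)
P=[onz(c,*f(*p),0.05) for p in [(283,185),(368,190),(352,385),(268,378)]]
print(np.round(P,4),np.mean(P,0)); print('cover',np.round([onz(c,*f(*p),0.05) for p in [(95,62),(440,85),(415,525),(55,490)]],4))
print('dish',onz(c,413,276.5,.017),onz(c,482,279,.017),'knob',onz(c,277,184.5,.118))
print('pot',onz(c,440.4,240.6,.048))
E
```

```text
cam in tool [ 0.06935796  0.00069097 -0.1726172 ]
[[ 1.100e-03  1.000e+00  6.000e-04]
 [-9.614e-01  1.200e-03 -2.753e-01]
 [-2.753e-01 -2.000e-04  9.614e-01]]
[ 0.44785479 -0.0087179   0.05      ]
[ 0.45744142 -0.15363742  0.05      ]
[[ 0.473   0.0006  0.05  ]
 [ 0.4718 -0.021   0.05  ]
 [ 0.4223 -0.0178  0.05  ]
 [ 0.424   0.0034  0.05  ]] [ 0.44776291 -0.00866594  0.05      ]
cover [[ 0.5044  0.0493  0.05  ]
 [ 0.4989 -0.039   0.05  ]
 [ 0.3874 -0.0341  0.05  ]
 [ 0.3957  0.0562  0.05  ]]
dish [ 0.44018567 -0.26063651  0.017     ] [ 0.43612484 -0.38842077  0.017     ] knob [ 0.58643214 -0.01452775  0.118     ]
pot [ 0.50275249 -0.30594637  0.048     ]
```

Request:
move_arm(linear=[[0.04,-0.02,0.01],[0.04,-0.03,0.01],[0.03,-0.04,0.01],[0.02,-0.041,0.01],[0.02,-0.041,0.01],[0.01,-0.041,0.01],[0,-0.041,0],[0,-0.041,0],[0,-0.041,0],[0,-0.041,0],[0,-0.041,0],[0,-0.041,0]], twist=[[0,0,0],[0,0,0],[0,0,0],[0,0,0],[0,0,3],[0,0,3],[0,0,3],[0,0,3],[0,0,3],[0,0,3],[0,0,2],[0,0,0]])

```text
time: 1.3
eef_pos: [0.38, 0.191, 0.2546]
tcp_rot: [-0.011, 1.0, -0.001, 0.002]
contact_force: [1.2, -0.3, 1.2]
opening: 0.998
```

Request:
move_arm(linear=[[0.02,-0.041,0],[0.02,-0.041,0],[0.02,-0.041,0],[0.01,-0.041,0],[0.01,-0.041,0],[0,-0.041,0],[0,-0.02,0],[0,0,0],[0,0,0]], twist=[[0,0,0],[0,0,0],[0,0,0],[0,0,0],[0,0,0],[0,0,0],[0,0,0],[0,0,0],[0,0,0]])

```text
time: 2.05
eef_pos: [0.4517, -0.0745, 0.257]
tcp_rot: [-0.007, 1.0, -0.002, 0.007]
contact_force: [-0.4, -0.1, 0.0]
opening: 0.999
```

```bash
python3 - <<'E'
from h import *
c=cam('wrist'); print(c['o'],get_state()['eef_pos']); cv2.imwrite('pics/c1.png',c['img'])
E
```

```text
[ 0.38014027 -0.07436853  0.42858067] [ 0.4517444  -0.07411495  0.25696008]
```

The wrist view shows the pin at (247,207), the slot at (393,196), the wheel at (424,196) and the knob at (390,345). I'll extract those precisely now.

```bash
cat >> h.py <<'E'
def crop(c,x0,y0,x1,y1,f,name):
    cv2.imwrite(name,cv2.resize(c['img'][y0:y1,x0:x1],None,fx=f,fy=f,interpolation=cv2.INTER_CUBIC))
E
python3 - <<'E'
from h import *
c=cam('wrist')
crop(c,360,125,470,255,4.6,'pics/c2.png')
crop(c,215,150,300,240,6.5,'pics/c3.png')
crop(c,340,300,440,380,7,'pics/c4.png')
E
python3 - <<'E'
from h import *
c=cam('wrist')
def P(x0,y0,f,pts,z): return np.array([onz(c,x0+(x+.5)/f-.5,y0+(y+.5)/f-.5,z) for x,y in pts])
def show(n,A):
    m=A.mean(0); e=A[1]-A[0]; g=A[2]-A[1]
    print(n,A[:,:2].round(4).tolist(),'mid',m.round(4),'len',[round(np.linalg.norm(A[(i+1)%4]-A[i])*1e3,1) for i in range(4)],'ang',[round(np.degrees(np.arctan2(*(A[(i+1)%4]-A[i])[1::-1])),1) for i in range(4)])
show('slot',P(360,125,4.6,[(112,213),(222,220),(192,445),(90,440)],.05))
show('handle',P(215,150,6.5,[(138,325),(258,345),(240,465),(120,440)],.106))
show('stand',P(215,150,6.5,[(155,122),(470,230),(362,522),(65,420)],.056))
show('knobtop',P(340,300,7,[(225,440),(485,335),(515,375),(268,512)],.122))
A=P(360,125,4.6,[(283,335)],.041);print('wheel axis',A)
A=P(360,125,4.6,[(35,40),(495,78)],.05);print('cover near edge',A)
A=P(360,125,4.6,[(148,333)],.041);print('tooth mid',A)
print('knob ring',P(340,300,7,[(103,270),(548,255),(325,65)],.085))
hsv=cv2.cvtColor(c['img'],cv2.COLOR_BGR2HSV)
for u,v in [(247,210),(393,196),(390,360),(383,352),(300,160)]: print(pt(c,u,v).round(4))
E
```

```text
slot [[0.4234, -0.0163], [0.4245, 0.0079], [0.4754, 0.0052], [0.4747, -0.0181]] mid [ 0.4495 -0.0053  0.05  ] len [np.float64(24.2), np.float64(51.0), np.float64(23.3), np.float64(51.3)] ang [np.float64(87.4), np.float64(-3.1), np.float64(-91.8), np.float64(177.9)]
handle [[0.4443, -0.1534], [0.4467, -0.1372], [0.4636, -0.1404], [0.4603, -0.1567]] mid [ 0.4537 -0.1469  0.106 ] len [np.float64(16.3), np.float64(17.1), np.float64(16.7), np.float64(16.4)] ang [np.float64(81.3), np.float64(-10.5), np.float64(-101.2), np.float64(168.3)]
stand [[0.4228, -0.1615], [0.4384, -0.1137], [0.4856, -0.1316], [0.4697, -0.1782]] mid [ 0.4541 -0.1462  0.056 ] len [np.float64(50.3), np.float64(50.4), np.float64(49.2), np.float64(49.8)] ang [np.float64(71.9), np.float64(-20.8), np.float64(-108.9), np.float64(160.5)]
knobtop [[0.5969, -0.0276], [0.5797, 0.0066], [0.5859, 0.0111], [0.6083, -0.0211]] mid [ 0.5927 -0.0078  0.122 ] len [np.float64(38.2), np.float64(7.6), np.float64(39.3), np.float64(13.2)] ang [np.float64(116.7), np.float64(36.7), np.float64(-55.1), np.float64(-150.2)]
wheel axis [[0.45139079 0.02588277 0.041     ]]
cover near edge [[ 0.38721496 -0.03491877  0.05      ]
 [ 0.39334519  0.06386543  0.05      ]]
tooth mid [[ 0.45148379 -0.00501533  0.041     ]]
knob ring [[ 0.59381519 -0.04193844  0.085     ]
 [ 0.58994165  0.02448572  0.085     ]
 [ 0.5591135  -0.01083089  0.085     ]]
[ 0.4537 -0.1441  0.1052]
[ 0.4503 -0.0039  0.0413]
[ 0.5943 -0.0102  0.1214]
[ 0.5905 -0.0161  0.1141]
[ 0.4185 -0.1045  0.0007]
```

```bash
cat >> h.py <<'E'
from scipy.spatial.transform import Rotation as Ro
def need(pos,yaw,tell=True):
    """shift and twist(deg) to TCP pos with tool down, tool y-axis at world angle yaw+90deg (tool x=-world x at yaw 0)"""
    s=get_state(); R=Ro.from_quat(s['tcp_rot'])
    T=Ro.from_euler('z',yaw,degrees=True)*Ro.from_quat([0,1,0,0])
    d=(T*R.inv()).as_rotvec(degrees=True)
    print('t',round(s['time'],2),'pos',s['eef_pos'].round(4),'shift mm',((np.array(pos)-s['eef_pos'])*1e3).round(1),'twist',d.round(2),'F',s['contact_force'].round(1),'op',round(s['opening'],3),'q6',s['qpos'].round(2))
E
python3 - <<'E'
from h import *
need([.4533,-.148,.16],-9.7)
E
```

```text
t 2.2 pos [ 0.4518 -0.0727  0.257 ] shift mm [  1.5 -75.3 -97. ] twist [  0.28   0.79 -10.69] F [-0.2  0.3  1.1] op 1.002 q6 [-0.38 -0.26  2.03  0.    1.36 -1.97]
```

Request:
move_arm(linear=[[0.001,-0.03,-0.03],[0,-0.03,-0.03],[0,-0.015,-0.03],[0,0,-0.007],[0,0,0],[0,0,0]], twist=[[0.2,0.4,-5],[0.1,0.4,-5],[0,0,-0.7],[0,0,0],[0,0,0],[0,0,0]])

```text
time: 2.7
eef_pos: [0.456, -0.1409, 0.1613]
tcp_rot: [0.081, 0.997, -0.0, 0.005]
contact_force: [0.7, -0.1, -0.3]
opening: 1.002
```

```bash
python3 - <<'E'
from h import *
need([.4533,-.148,.077],-9.7)
c=cam('wrist'); cv2.imwrite('pics/d1.png',c['img'])
for ce,st,m in mask_blobs(c,(3,120,100),(22,255,255),100):
    print(ce,st,pt(c,*ce).round(4))
E
```

```text
t 2.7 pos [ 0.456  -0.1409  0.1613] shift mm [ -2.7  -7.1 -84.3] twist [ 0.08  0.51 -0.45] F [ 0.7 -0.1 -0.3] op 1.002 q6 [-0.51 -0.13  2.09  0.    1.17 -1.93]
[499.12612613 163.00900901] [492 158  14  12 111] [ 0.4337 -0.0017  0.0411]
[495.94656489 186.45038168] [489 182  15  10 131] [ 0.4519 -0.0042  0.0401]
[313.93574297 239.3601071 ] [301 223  28  31 747] [ 0.4526 -0.1479  0.1064]
```

The handle at (314,238) is square with the jaws. Descending on it.

Request:
move_arm(linear=[[-0.003,-0.007,-0.03],[0,0,-0.025],[0,0,-0.015],[0,0,-0.01],[0,0,-0.004],[0,0,0]], twist=[[0,0.5,-0.4],[0,0,0],[0,0,0],[0,0,0],[0,0,0],[0,0,0]])

```text
time: 3.25
eef_pos: [0.4624, -0.1457, 0.0881]
tcp_rot: [0.078, 0.997, -0.005, 0.012]
contact_force: [0.4, -0.7, 0.1]
opening: 1.0
```

```bash
python3 - <<'E'
from h import *
need([.4533,-.148,.077],-9.7)
c=cam('scene'); crop(c,200,200,340,320,5,'pics/d2.png')
E
```

```text
t 3.25 pos [ 0.4624 -0.1457  0.0881] shift mm [ -9.1  -2.3 -11.1] twist [ 0.74  1.3  -0.74] F [ 0.4 -0.7  0.1] op 1.0 q6 [-0.51 -0.02  2.14  0.    1.   -1.93]
```

Request:
move_arm(linear=[[-0.005,-0.001,-0.004],[-0.004,-0.001,-0.004],[-0.001,0,-0.003],[0,0,0],[0,0,0]], twist=[[0.7,1.3,-0.7],[0,0,0],[0,0,0],[0,0,0],[0,0,0]])

```text
time: 3.72
eef_pos: [0.4549, -0.1493, 0.0814]
tcp_rot: [0.084, 0.996, -0.002, 0.003]
contact_force: [-0.5, -0.2, 0.0]
opening: 0.999
```

```bash
python3 - <<'E'
from h import *
need([.4533,-.148,.077],-9.7)
E
```

```text
t 3.72 pos [ 0.4549 -0.1493  0.0814] shift mm [-1.6  1.3 -4.4] twist [ 0.23  0.34 -0.01] F [-0.5 -0.2  0. ] op 0.999 q6 [-0.53 -0.02  2.15 -0.    1.   -1.93]
```

Request:
move_arm(linear=[[-0.001,0.001,-0.004],[-0.001,0,-0.002],[0,0,0]], twist=[[0.2,0.4,0],[0,0,0],[0,0,0]])

```text
time: 3.97
eef_pos: [0.4529, -0.1487, 0.0754]
tcp_rot: [0.085, 0.996, -0.0, -0.0]
contact_force: [-0.6, 0.8, 0.2]
opening: 1.003
```

Request:
move_arm(linear=[[0,0,0],[0,0,0],[0,0,0],[0,0,0],[0,0,0],[0,0,0],[0,0,0],[0,0,0]], twist=[[0,0,0],[0,0,0],[0,0,0],[0,0,0],[0,0,0],[0,0,0],[0,0,0],[0,0,0]], grip=0.0, force=50)

```text
time: 4.63
eef_pos: [0.4531, -0.1487, 0.0754]
tcp_rot: [0.085, 0.996, -0.001, -0.0]
contact_force: [-0.5, 0.1, 0.1]
opening: 0.157
```

```bash
python3 - <<'E'
from h import *
need([.4533,-.148,.077],-9.7)
c=cam('scene'); crop(c,200,200,340,320,5,'pics/d3.png')
E
```

```text
t 4.63 pos [ 0.4531 -0.1487  0.0754] shift mm [0.2 0.7 1.6] twist [ 0.05 -0.04  0.02] F [-0.5  0.1  0.1] op 0.157 q6 [-0.53 -0.01  2.15 -0.    1.   -1.93]
```

```bash
python3 - <<'E'
from h import *
c=cam('scene')
for u in (240,244,247,249,252,255,258):
    print(u,[ (v,pt(c,u,v).round(3).tolist()) for v in range(236,262,4)])
c=cam('top'); crop(c,300,200,420,320,5,'pics/d4.png')
c=cam('wrist'); cv2.imwrite('pics/d5.png',c['img'])
E
```

```text
240 [(236, [0.454, -0.17, 0.131]), (240, [0.453, -0.17, 0.122]), (244, [0.355, -0.075, -0.0]), (248, [0.363, -0.085, 0.001]), (252, [0.37, -0.092, 0.0]), (256, [0.376, -0.1, -0.001]), (260, [0.428, -0.151, 0.054])]
244 [(236, [0.458, -0.165, 0.13]), (240, [0.457, -0.166, 0.121]), (244, [0.456, -0.166, 0.113]), (248, [0.449, -0.16, 0.097]), (252, [0.447, -0.158, 0.086]), (256, [0.446, -0.159, 0.078]), (260, [0.434, -0.148, 0.055])]
247 [(236, [0.461, -0.162, 0.128]), (240, [0.462, -0.163, 0.122]), (244, [0.461, -0.164, 0.114]), (248, [0.457, -0.161, 0.102]), (252, [0.456, -0.161, 0.093]), (256, [0.453, -0.159, 0.082]), (260, [0.452, -0.159, 0.072])]
249 [(236, [0.462, -0.158, 0.126]), (240, [0.462, -0.16, 0.12]), (244, [0.462, -0.16, 0.112]), (248, [0.461, -0.16, 0.103]), (252, [0.459, -0.159, 0.093]), (256, [0.459, -0.16, 0.085]), (260, [0.459, -0.161, 0.078])]
252 [(236, [0.455, -0.145, 0.115]), (240, [0.454, -0.144, 0.105]), (244, [0.46, -0.152, 0.105]), (248, [0.461, -0.154, 0.098]), (252, [0.461, -0.155, 0.091]), (256, [0.462, -0.157, 0.085]), (260, [0.462, -0.158, 0.076])]
255 [(236, [0.463, -0.146, 0.119]), (240, [0.461, -0.145, 0.109]), (244, [0.462, -0.147, 0.103]), (248, [0.461, -0.146, 0.093]), (252, [0.463, -0.15, 0.088]), (256, [0.463, -0.151, 0.081]), (260, [0.463, -0.151, 0.072])]
258 [(236, [0.465, -0.141, 0.116]), (240, [0.466, -0.143, 0.11]), (244, [0.383, -0.056, 0.001]), (248, [0.389, -0.064, -0.001]), (252, [0.441, -0.12, 0.055]), (256, [0.464, -0.145, 0.076]), (260, [0.464, -0.145, 0.068])]
```

```bash
python3 - <<'E'
from h import *
c=cam('wrist'); print(c['o'])
for u in (296,301,304,310,318,328,338,345,350,354):
    print(u,[ (v,pt(c,u,v).round(3).tolist()) for v in range(262,345,10)])
crop(c,260,230,400,400,3.5,'pics/d6.png')
E
```

```text
[ 0.38503856 -0.13631495  0.24807133]
296 [(262, [0.45, -0.165, 0.055]), (272, [0.456, -0.166, 0.056]), (282, [0.462, -0.167, 0.055]), (292, [0.441, -0.158, 0.118]), (302, [0.441, -0.157, 0.127]), (312, [0.442, -0.157, 0.133]), (322, [0.441, -0.156, 0.142]), (332, [0.441, -0.155, 0.149]), (342, [0.441, -0.155, 0.154])]
301 [(262, [0.451, -0.162, 0.055]), (272, [0.457, -0.163, 0.055]), (282, [0.463, -0.164, 0.055]), (292, [0.442, -0.156, 0.117]), (302, [0.441, -0.155, 0.127]), (312, [0.441, -0.155, 0.134]), (322, [0.442, -0.154, 0.141]), (332, [0.444, -0.155, 0.143]), (342, [0.447, -0.155, 0.144])]
304 [(262, [0.451, -0.16, 0.056]), (272, [0.457, -0.161, 0.056]), (282, [0.462, -0.162, 0.056]), (292, [0.441, -0.155, 0.118]), (302, [0.442, -0.154, 0.126]), (312, [0.442, -0.154, 0.134]), (322, [0.442, -0.153, 0.141]), (332, [0.444, -0.154, 0.143]), (342, [0.447, -0.154, 0.144])]
310 [(262, [0.445, -0.155, 0.076]), (272, [0.444, -0.154, 0.09]), (282, [0.445, -0.154, 0.101]), (292, [0.445, -0.153, 0.112]), (302, [0.448, -0.154, 0.113]), (312, [0.453, -0.155, 0.113]), (322, [0.456, -0.155, 
[... 1059 characters left out ...]
14, 0.127]), (312, [0.447, -0.14, 0.128]), (322, [0.451, -0.141, 0.129]), (332, [0.454, -0.142, 0.13]), (342, [0.458, -0.142, 0.131])]
350 [(262, [0.455, -0.136, 0.056]), (272, [0.461, -0.136, 0.055]), (282, [0.466, -0.137, 0.057]), (292, [0.444, -0.138, 0.118]), (302, [0.445, -0.138, 0.126]), (312, [0.444, -0.139, 0.134]), (322, [0.444, -0.139, 0.142]), (332, [0.447, -0.139, 0.143]), (342, [0.45, -0.14, 0.143])]
354 [(262, [0.456, -0.133, 0.056]), (272, [0.461, -0.134, 0.056]), (282, [0.467, -0.135, 0.055]), (292, [0.445, -0.136, 0.117]), (302, [0.445, -0.137, 0.126]), (312, [0.444, -0.137, 0.134]), (322, [0.445, -0.138, 0.141]), (332, [0.447, -0.138, 0.143]), (342, [0.449, -0.139, 0.146])]
```

Request:
move_arm(linear=[[0,0,0],[0,0,0],[0,0,0],[0,0,0]], twist=[[0,0,0],[0,0,0],[0,0,0],[0,0,0]])

```text
time: 5.22
eef_pos: [0.4531, -0.1487, 0.0755]
tcp_rot: [0.085, 0.996, -0.0, -0.0]
contact_force: [0.4, 0.1, -0.1]
opening: 0.151
```

```bash
python3 - <<'E'
from h import *
need([.4533,-.148,.077],-9.7)
c=cam('wrist')
crop(c,260,230,400,400,3.5,'pics/d7.png')
c=cam('scene'); crop(c,200,190,320,290,6,'pics/d8.png')
E
```

```text
t 5.22 pos [ 0.4531 -0.1487  0.0755] shift mm [0.2 0.7 1.5] twist [ 0.05 -0.04  0.02] F [ 0.4  0.1 -0.1] op 0.151 q6 [-0.53 -0.01  2.15 -0.    1.   -1.93]
```

The jaws hold at an opening of 0.151 under grip force, so something is between the pads, though in the pictures the visible pads only reach the handle's top. I'll test with a small lift.

Request:
move_arm(linear=[[0,0,0.01],[0,0,0.01],[0,0,0.01],[0,0,0]], twist=[[0,0,0],[0,0,0],[0,0,0],[0,0,0]])

```text
time: 5.65
eef_pos: [0.4525, -0.1484, 0.1078]
tcp_rot: [0.085, 0.996, -0.0, -0.001]
contact_force: [0.4, -0.4, 0.3]
opening: 0.158
```

```bash
python3 - <<'E'
from h import *
need([.4533,-.148,.077],-9.7)
c=cam('scene'); crop(c,200,190,320,290,6,'pics/d9.png')
E
```

```text
t 5.65 pos [ 0.4525 -0.1484  0.1078] shift mm [  0.8   0.4 -30.8] twist [-0.   -0.13  0.02] F [ 0.4 -0.4  0.3] op 0.158 q6 [-0.53 -0.06  2.13 -0.    1.07 -1.93]
```

The pin lifts cleanly, so the grip is real (the visible pads look shorter than the contact ones). I'll carry it over the slot.

Request:
move_arm(linear=[[0,0,0.015],[0,0,0.015],[0,0,0.007],[0,0,0],[-0.002,0.02,0],[-0.002,0.025,0],[-0.002,0.025,0],[-0.002,0.025,0],[-0.002,0.02,0],[-0.001,0.015,0],[0,0.006,0],[0,0,0],[0,0,0]], twist=[[0,0,0],[0,0,0],[0,0,0],[0,0,0],[0,0,1],[0,0,1],[0,0,1],[0,0,1],[0,0,1],[0,0,1],[0,0,0],[0,0,0],[0,0,0]])

```text
time: 6.78
eef_pos: [0.4369, -0.0071, 0.1404]
tcp_rot: [0.032, 0.999, 0.0, -0.004]
contact_force: [-0.3, 0.1, -1.0]
opening: 0.149
```

```bash
python3 - <<'E'
from h import *
need([.4402,-.0075,.135],-3)
c=cam('scene'); crop(c,240,150,370,260,5.4,'pics/e1.png')
c=cam('wrist'); cv2.imwrite('pics/e2.png',c['img'])
E
```

```text
t 6.78 pos [ 0.4369 -0.0071  0.1404] shift mm [ 3.3 -0.4 -5.4] twist [-0.04 -0.45  0.65] F [-0.3  0.1 -1. ] op 0.149 q6 [-0.25 -0.19  2.19 -0.    1.15 -1.75]
```

```bash
python3 - <<'E'
from h import *
s=get_state(); p=s['eef_pos']; R=Ro.from_quat(s['tcp_rot']); print(p, 'toolz',R.as_matrix()[:,2].round(4))
c=cam('scene')
f=lambda x,y:(240+(x+.5)/5.4-.5,150+(y+.5)/5.4-.5)
S=np.array([onz(c,*f(*q),.05) for q in [(300,350),(415,405),(372,440),(258,380)]]); print('slot scene',S.round(4),S.mean(0))
print('tip(front edge bottom centre) at z=.071',onz(c,*f(304,336),.0709))
h=np.array([onz(c,*f(*q),.1459) for q in [(300,222)]]); print('handle corner')
# wrist: rod+slot
c=cam('wrist'); crop(c,290,190,390,270,7,'pics/e3.png')
E
```

```text
[ 0.43700975 -0.00756736  0.14053927] toolz [-7.7e-03  8.0e-04 -1.0e+00]
slot scene [[ 0.4249  0.0044  0.05  ]
 [ 0.4742  0.0024  0.05  ]
 [ 0.4733 -0.0205  0.05  ]
 [ 0.4233 -0.0168  0.05  ]] [ 0.44893506 -0.00761033  0.05      ]
tip(front edge bottom centre) at z=.071 [ 0.43843126 -0.0101315   0.0709    ]
handle corner
```

Three views agree on the slot at (0.4489, -0.0076), and the rod tip is under the TCP. Lowering into the gap.

Request:
move_arm(linear=[[0.003,0,0],[0,0,-0.006],[0,0,-0.006],[0,0,-0.006],[0,0,0],[0,0,0]], twist=[[0,-0.45,0.5],[0,0,0],[0,0,0],[0,0,0],[0,0,0],[0,0,0]])

```text
time: 7.48
eef_pos: [0.4409, -0.0102, 0.1207]
tcp_rot: [0.03, 1.0, 0.0, 0.001]
contact_force: [-0.1, -0.1, -0.6]
opening: 0.156
```

```bash
python3 - <<'E'
from h import *
need([.4404,-.0075,.0925],-3)
E
```

```text
t 7.48 pos [ 0.4409 -0.0102  0.1207] shift mm [ -0.5   2.7 -28.2] twist [-0.02  0.09  0.44] F [-0.1 -0.1 -0.6] op 0.156 q6 [-0.25 -0.16  2.2   0.    1.1  -1.77]
```

Request:
move_arm(linear=[[0,0.003,0],[0,0,-0.004],[0,0.001,-0.004],[0,0,0]], twist=[[0,0,0.4],[0,0,0],[0,0,0],[0,0,0]])

```text
time: 7.82
eef_pos: [0.4409, -0.0057, 0.1119]
tcp_rot: [0.026, 1.0, 0.0, 0.001]
contact_force: [-0.6, 0.0, -0.4]
opening: 0.155
```

```bash
python3 - <<'E'
from h import *
need([.4404,-.0075,.0925],-3)
E
```

```text
t 7.82 pos [ 0.4409 -0.0057  0.1119] shift mm [ -0.5  -1.8 -19.4] twist [-0.02  0.07 -0.  ] F [-0.6  0.  -0.4] op 0.155 q6 [-0.24 -0.15  2.21  0.    1.08 -1.76]
```

Request:
move_arm(linear=[[-0.0005,-0.0015,0],[0,0,-0.006],[0,0,-0.006],[0,0,-0.006],[0,0,0],[0,0,0]], twist=[[0,0,0],[0,0,0],[0,0,0],[0,0,0],[0,0,0],[0,0,0]])

```text
time: 8.32
eef_pos: [0.4402, -0.0072, 0.0917]
tcp_rot: [0.026, 1.0, 0.0, 0.001]
contact_force: [-0.6, -1.1, 0.6]
opening: 0.151
```

```bash
python3 - <<'E'
from h import *
need([.4404,-.0075,.0925],-3)
c=cam('scene'); crop(c,240,150,370,260,5.4,'pics/e4.png')
E
```

```text
t 8.32 pos [ 0.4402 -0.0072  0.0917] shift mm [ 0.2 -0.3  0.8] twist [-0.02  0.07 -0.03] F [-0.6 -1.1  0.6] op 0.151 q6 [-0.25 -0.12  2.23  0.    1.04 -1.77]
```

The pin is in the gap with no contact load. First push along the slot.

Request:
move_arm(linear=[[0.005,0,0],[0.005,-0.0004,0],[0.005,-0.0004,0],[0.005,0,0],[0.002,0,0],[0,0,0]], twist=[[0,0,0],[0,0,0],[0,0,0],[0,0,0],[0,0,0],[0,0,0]])

```text
time: 8.87
eef_pos: [0.4653, -0.0082, 0.0926]
tcp_rot: [0.026, 1.0, 0.0, 0.001]
contact_force: [0.1, 0.3, -0.0]
opening: 0.001
```

```bash
python3 - <<'E'
from h import *
need([.4632,-.0083,.0925],-3)
c=cam('scene'); crop(c,240,150,370,260,5.4,'pics/e5.png')
E
```

```text
t 8.87 pos [ 0.4653 -0.0082  0.0926] shift mm [-2.1 -0.1 -0.1] twist [-0.02  0.13 -0.02] F [ 0.1  0.3 -0. ] op 0.001 q6 [-0.24 -0.06  2.17  0.    1.03 -1.76]
```

The pin slipped out: the grip was only on the handle's last millimetres, as the pictures had hinted, so the stated TCP-to-tip geometry doesn't match what I see. The pin is now leaning in the slot. I'll measure where the fingertips really are.

```bash
python3 - <<'E'
from h import *
s=get_state(); print(s['eef_pos'],s['opening'],{k:s[k] for k in s if k not in('qpos','dq','joint_efforts')}.keys())
c=cam('scene')
for u in (302,305,308,310,312):
    print(u,[ (v,pt(c,u,v).round(3).tolist()) for v in range(184,200,2)])
cv2.imwrite('pics/f1.png',c['img'][60:360,160:480].repeat(2,0).repeat(2,1))
c=cam('wrist'); cv2.imwrite('pics/f2.png',c['img'])
for u in (315,320,326,332,338):
    print(u,[ (v,pt(c,u,v).round(3).tolist()) for v in range(270,310,5)])
E
```

```text
[ 0.46526792 -0.00819397  0.09268997] -0.0008971978574009756 dict_keys(['time', 'eef_pos', 'tcp_rot', 'contact_force', 'wrist_torque', 'opening'])
302 [(184, [0.464, -0.023, 0.148]), (186, [0.466, -0.025, 0.146]), (188, [0.463, -0.023, 0.139]), (190, [0.462, -0.021, 0.134]), (192, [0.462, -0.021, 0.13]), (194, [0.354, 0.119, -0.001]), (196, [0.402, 0.056, 0.051]), (198, [0.404, 0.054, 0.049])]
305 [(184, [0.469, -0.022, 0.149]), (186, [0.47, -0.022, 0.146]), (188, [0.471, -0.024, 0.143]), (190, [0.47, -0.023, 0.139]), (192, [0.47, -0.023, 0.134]), (194, [0.464, -0.016, 0.124]), (196, [0.405, 0.062, 0.049]), (198, [0.409, 0.057, 0.049])]
308 [(184, [0.472, -0.017, 0.147]), (186, [0.471, -0.016, 0.143]), (188, [0.472, -0.017, 0.14]), (190, [0.471, -0.016, 0.134]), (192, [0.471, -0.016, 0.131]), (194, [0.47, -0.015, 0.125]), (196, [0.472, -0.018, 0.124]), (198, [0.415, 0.058, 0.051])]
310 [(184, [0.477, -0.018, 0.15]), (186, [0.476, -0.017, 0.146]), (188, [0.476, -0.017, 0.141]), (190, [0.476, -0.017, 0.137]), (192, [0.474, -0.015, 0.131]), (194, [0.475, -0.016, 0.128]), (196, [0.372, 0
[... 845 characters left out ...]
.009, 0.05]), (280, [0.485, -0.009, 0.05]), (285, [0.455, -0.007, 0.128]), (290, [0.455, -0.007, 0.131]), (295, [0.455, -0.007, 0.137]), (300, [0.395, -0.004, 0.265]), (305, [0.455, -0.007, 0.145])]
332 [(270, [0.479, -0.005, 0.05]), (275, [0.482, -0.005, 0.049]), (280, [0.485, -0.005, 0.05]), (285, [0.455, -0.005, 0.128]), (290, [0.455, -0.005, 0.133]), (295, [0.455, -0.005, 0.136]), (300, [0.455, -0.005, 0.142]), (305, [0.455, -0.005, 0.145])]
338 [(270, [0.479, -0.001, 0.049]), (275, [0.482, -0.001, 0.05]), (280, [0.485, -0.002, 0.05]), (285, [0.455, -0.003, 0.128]), (290, [0.455, -0.003, 0.133]), (295, [0.455, -0.003, 0.138]), (300, [0.455, -0.003, 0.142]), (305, [0.455, -0.003, 0.146])]
```

Both cameras put the shut fingertips at z≈0.127 with the TCP at 0.093, so the tips are about 32 mm behind the reported TCP and I'll go by that from now on. Next is the leaning pin's pose.

```bash
cat >> h.py <<'E'
def cloud(c,m):
    v,u=np.nonzero(m&(c['depth']>0)); d=c['depth'][v,u]
    X=np.stack([(u-c['cx'])/c['fx']*d,(v-c['cy'])/c['fy']*d,d],1)
    return (X-c['t'])@c['R']
E
python3 - <<'E'
from h import *
for n,roi in (('wrist',(240,180,350,320)),('scene',(285,190,320,235)),('top',None)):
    c=cam(n)
    b=mask_blobs(c,(3,120,90),(22,255,255),60,roi)
    for ce,st,m in b:
        X=cloud(c,m); 
        if X[:,2].max()<.05: continue
        print(n,ce,st,'min',X.min(0).round(3),'max',X.max(0).round(3)); mu=X.mean(0); u,s,vt=np.linalg.svd(X-mu); print(mu.round(4),vt[0].round(3),(s/np.sqrt(len(X))).round(4))
        hi=X[X[:,2]>X[:,2].max()-.008]; lo=X[X[:,2]<X[:,2].min()+.008]; print('hi',hi.mean(0).round(4),'lo',lo.mean(0).round(4))
c=cam('wrist'); crop(c,245,165,365,315,4,'pics/f3.png')
E
```

```text
wrist [297.18659622 266.6323693 ] [ 258  222   81   91 3596] min [ 0.443 -0.04   0.009] max [ 0.479 -0.     0.139]
[ 0.4591 -0.0215  0.0907] [ 0.256 -0.406  0.877] [0.0169 0.0062 0.0053]
hi [ 0.4576 -0.0208  0.1356] lo [ 0.4711 -0.0052  0.0099]
scene [301.64150943 215.60849057] [295 205  16  24 212] min [ 0.419 -0.044  0.033] max [0.479 0.01  0.11 ]
[ 0.4659 -0.0293  0.0863] [ 0.24  -0.387  0.89 ] [0.0225 0.0059 0.0049]
hi [ 0.4686 -0.0327  0.105 ] lo [0.4526 0.0012 0.0389]
```

```bash
python3 - <<'E'
from h import *
c=cam('wrist')
def poly(pts,sh=.75):
    P=np.array([(245+(x+.5)/4-.5,165+(y+.5)/4-.5) for x,y in pts]); mu=P.mean(0); P=mu+(P-mu)*sh
    m=np.zeros((480,640),np.uint8); cv2.fillConvexPoly(m,P.round().astype(np.int32),1); return m>0
N={}
for n,p in dict(BC=[(285,232),(352,312),(205,525),(138,460)],AB=[(203,270),(285,232),(138,460),(50,500)],top=[(50,500),(138,460),(205,525),(125,592)]).items():
    X=cloud(c,poly(p)); mu=X.mean(0); u,s,vt=np.linalg.svd(X-mu); nn=vt[2]; nn=nn*np.sign(nn@(c['o']-mu)); N[n]=nn
    print(n,len(X),mu.round(4),'n',nn.round(3),(s/np.sqrt(len(X))).round(4))
a=np.cross(N['AB'],N['BC']); a/=np.linalg.norm(a); print('axis',a*np.sign(a[2]), N['AB']@N['BC'])
E
```

```text
BC 943 [ 0.4562 -0.0172  0.0887] n [-0.45   0.763  0.464] [0.0103 0.003  0.0004]
AB 548 [ 0.4542 -0.0268  0.0874] n [-0.825 -0.556  0.102] [0.0104 0.0038 0.0002]
top 400 [ 0.4669 -0.0308  0.106 ] n [ 0.339 -0.327  0.882] [0.004  0.0029 0.0004]
axis [ 0.33549738 -0.33746498  0.87952197] -0.00570360289877951
```

```bash
cat >> h.py <<'E'
def needR(pos,ztool,ytool):
    z=np.array(ztool,float); z/=np.linalg.norm(z); y=np.array(ytool,float); y-=z*(y@z); y/=np.linalg.norm(y); x=np.cross(y,z)
    T=Ro.from_matrix(np.stack([x,y,z],1)); s=get_state(); R=Ro.from_quat(s['tcp_rot'])
    d=(T*R.inv()).as_rotvec(degrees=True)
    print('t',round(s['time'],2),'pos',s['eef_pos'].round(4),'shift mm',((np.array(pos)-s['eef_pos'])*1e3).round(1),'twist',d.round(2),'F',s['contact_force'].round(1),'op',round(s['opening'],3),'q',s['qpos'].round(2))
A=np.array([0.3355,-0.3375,0.8795]); N1=np.array([.825,.556,-.102])
E
python3 - <<'E'
from h import *
top=np.array([.4669,-.0308,.106])
needR(top+.03*A,-A,N1); needR(top-.054*A,-A,N1)
E
```

```text
t 9.27 pos [ 0.464  -0.008   0.0922] shift mm [ 12.9 -32.9  40.2] twist [  9.07  28.13 -53.33] F [-0.8 -0.2 -0.9] op 0.001 q [-0.24 -0.06  2.17  0.    1.03 -1.76]
t 9.27 pos [ 0.464  -0.008   0.0922] shift mm [-15.3  -4.6 -33.7] twist [  9.07  28.13 -53.33] F [-0.8 -0.2 -0.9] op 0.001 q [-0.24 -0.06  2.17  0.    1.03 -1.76]
```

Request:
move_arm(linear=[[0,0,0.02],[0,0,0.02],[0,0,0.02],[0,0,0.02],[0,0,0.02],[0,0,0]], twist=[[0,0,0],[0,0,0],[0,0,0],[0,0,0],[0,0,0],[0,0,0]], grip=0.7)

```text
time: 9.77
eef_pos: [0.4605, -0.0073, 0.194]
tcp_rot: [0.026, 1.0, 0.001, -0.003]
contact_force: [0.6, -0.9, 1.1]
opening: 0.703
```

```bash
python3 - <<'E'
from h import *
top=np.array([.4669,-.0308,.106])
needR(top+.06*A,-A,N1)
E
```

```text
t 9.77 pos [ 0.4605 -0.0073  0.194 ] shift mm [ 26.6 -43.8 -35.2] twist [  8.84  27.85 -53.3 ] F [ 0.6 -0.9  1.1] op 0.703 q [-0.24 -0.19  2.09  0.    1.25 -1.76]
```

Request:
move_arm(linear=[[0.003,-0.005,0],[0.003,-0.005,0],[0.003,-0.005,0],[0.003,-0.005,0],[0.003,-0.005,-0.004],[0.003,-0.005,-0.004],[0.003,-0.005,-0.004],[0.003,-0.005,-0.004],[0.003,-0.004,-0.004],[0,0,0],[0,0,0]], twist=[[1,3.1,-5.9],[1,3.1,-5.9],[1,3.1,-5.9],[1,3.1,-5.9],[1,3.1,-5.9],[1,3.1,-5.9],[1,3.1,-5.9],[1,3.1,-5.9],[1,3.1,-5.9],[0,0,0],[0,0,0]])

```text
time: 10.68
eef_pos: [0.4857, -0.0515, 0.1665]
tcp_rot: [0.482, 0.837, 0.072, -0.247]
contact_force: [-1.0, -0.3, 1.0]
opening: 0.701
```

```bash
python3 - <<'E'
from h import *
top=np.array([.4669,-.0308,.106])
needR(top+.06*A,-A,N1)
c=cam('wrist'); cv2.imwrite('pics/g1.png',c['img'])
for ce,st,m in mask_blobs(c,(3,120,90),(22,255,255),150):
    X=cloud(c,m); print(ce,st,X.mean(0).round(4),X.max(0).round(3),X.min(0).round(3))
E
```

```text
t 10.68 pos [ 0.4857 -0.0515  0.1665] shift mm [ 1.4  0.4 -7.7] twist [-0.57 -1.5   2.21] F [-1.  -0.3  1. ] op 0.701 q [-0.42  0.19  1.82  0.19  1.61 -0.99]
[331.45673506 239.27564674] [ 317  211   30   51 1121] [ 0.4623 -0.0229  0.0924] [0.48  0.007 0.11 ] [ 0.42  -0.041  0.008]
```

Request:
move_arm(linear=[[0.001,0,-0.007],[-0.007,0.007,-0.018],[-0.007,0.007,-0.018],[-0.003,0.003,-0.009],[0,0,0],[0,0,0]], twist=[[-0.6,-1.5,2.2],[0,0,0],[0,0,0],[0,0,0],[0,0,0],[0,0,0]])

```text
time: 11.23
eef_pos: [0.4684, -0.0308, 0.1153]
tcp_rot: [0.459, 0.856, 0.068, -0.23]
contact_force: [0.4, -0.6, 1.3]
opening: 0.703
```

```bash
python3 - <<'E'
from h import *
top=np.array([.4669,-.0308,.106])
needR(top+.01*A,-A,N1);needR(top-.054*A,-A,N1)
c=cam('wrist'); cv2.imwrite('pics/g2.png',c['img'])
for ce,st,m in mask_blobs(c,(3,120,200),(22,255,255),150):
    X=cloud(c,m); mu=X.mean(0);u,s,vt=np.linalg.svd(X-mu);print(ce,st,mu.round(4),vt[2].round(3),X.max(0).round(3),X.min(0).round(3))
E
```

```text
t 11.23 pos [ 0.4684 -0.0308  0.1153] shift mm [ 1.8 -3.3 -0.5] twist [ 0.26  0.7  -0.99] F [ 0.4 -0.6  1.3] op 0.703 q [-0.39  0.19  1.92  0.18  1.48 -1.03]
t 11.23 pos [ 0.4684 -0.0308  0.1153] shift mm [-19.7  18.3 -56.8] twist [ 0.26  0.7  -0.99] F [ 0.4 -0.6  1.3] op 0.703 q [-0.39  0.19  1.92  0.18  1.48 -1.03]
```

Request:
move_arm(linear=[[0.001,-0.001,-0.005],[-0.004,0.004,-0.0105],[-0.004,0.004,-0.0105],[-0.004,0.004,-0.0105],[0,0,0]], twist=[[0.3,0.7,-1],[0,0,0],[0,0,0],[0,0,0],[0,0,0]])

```text
time: 11.7
eef_pos: [0.4595, -0.0205, 0.0786]
tcp_rot: [0.467, 0.85, 0.07, -0.232]
contact_force: [0.9, 0.2, -1.4]
opening: 0.705
```

```bash
python3 - <<'E'
from h import *
top=np.array([.4669,-.0308,.106])
needR(top-.054*A,-A,N1)
c=cam('wrist'); cv2.imwrite('pics/g3.png',c['img'])
E
```

```text
t 11.7 pos [ 0.4595 -0.0205  0.0786] shift mm [-10.7   7.9 -20.1] twist [0.11 0.36 0.11] F [ 0.9  0.2 -1.4] op 0.705 q [-0.38  0.22  1.96  0.19  1.41 -1.03]
```

Still well centred on the handle at (325,290). Down the last 23 mm, then close.

Request:
move_arm(linear=[[-0.004,0.003,-0.007],[-0.003,0.003,-0.007],[-0.003,0.002,-0.006],[0,0,0],[0,0,0]], twist=[[0,0.3,0],[0,0,0],[0,0,0],[0,0,0],[0,0,0]])

```text
time: 12.17
eef_pos: [0.4492, -0.0121, 0.0572]
tcp_rot: [0.467, 0.85, 0.069, -0.234]
contact_force: [-1.5, 1.1, 0.6]
opening: 0.701
```

Request:
move_arm(linear=[[0,0,0],[0,0,0],[0,0,0],[0,0,0],[0,0,0],[0,0,0],[0,0,0],[0,0,0]], twist=[[0,0,0],[0,0,0],[0,0,0],[0,0,0],[0,0,0],[0,0,0],[0,0,0],[0,0,0]], grip=0.0, force=60)

```text
time: 12.83
eef_pos: [0.4499, -0.0123, 0.0577]
tcp_rot: [0.467, 0.85, 0.069, -0.233]
contact_force: [0.4, 1.6, -1.1]
opening: 0.199
```

```bash
python3 - <<'E'
from h import *
top=np.array([.4669,-.0308,.106])
needR(top-.054*A,-A,N1)
c=cam('wrist'); cv2.imwrite('pics/g4.png',c['img'])
c=cam('scene'); crop(c,240,150,370,260,5.4,'pics/g5.png')
E
```

```text
t 12.83 pos [ 0.4499 -0.0123  0.0577] shift mm [-1.2 -0.3  0.8] twist [0.16 0.19 0.12] F [ 0.4  1.6 -1.1] op 0.199 q [-0.38  0.24  1.99  0.2   1.37 -1.03]
```

Opening 0.199 (≈18 mm) with the pads well down the flats: a proper grip this time. I'll pull it out along its own axis.

Request:
move_arm(linear=[[0.003,-0.003,0.009],[0.003,-0.003,0.009],[0.003,-0.003,0.009],[0.003,-0.003,0.009],[0.003,-0.003,0.009],[0.003,-0.003,0.009],[0,0,0]], twist=[[0,0,0],[0,0,0],[0,0,0],[0,0,0],[0,0,0],[0,0,0],[0,0,0]])

```text
time: 13.52
eef_pos: [0.4713, -0.0333, 0.1191]
tcp_rot: [0.468, 0.85, 0.069, -0.231]
contact_force: [0.4, -0.4, -0.3]
opening: 0.195
```

```bash
python3 - <<'E'
from h import *
needR([.45,-.05,.15],[0,0,-1],N1*[1,1,0])
c=cam('scene'); crop(c,240,120,370,230,5.4,'pics/g6.png')
E
```

```text
t 13.52 pos [ 0.4713 -0.0333  0.1191] shift mm [-21.3 -16.7  30.9] twist [-19.62 -19.84   1.55] F [ 0.4 -0.4 -0.3] op 0.195 q [-0.4   0.19  1.91  0.18  1.49 -1.02]
```

Request:
move_arm(linear=[[-0.002,-0.001,0.01],[-0.003,-0.001,0.01],[-0.003,0,0.008],[-0.003,0,0],[-0.003,0,0],[0,0,0],[0,0,0]], twist=[[-4,-4,0.3],[-4,-4,0.3],[-4,-4,0.3],[-4,-4,0.3],[-3.6,-3.8,0.3],[0,0,0],[0,0,0]])

```text
time: 14.15
eef_pos: [0.4539, -0.0352, 0.1427]
tcp_rot: [0.471, 0.882, -0.002, 0.004]
contact_force: [0.6, -0.4, -0.7]
opening: 0.198
```

```bash
python3 - <<'E'
from h import *
needR([.4404,-.0075,.14],[0,0,-1],N1*[1,1,0])
c=cam('scene'); crop(c,230,90,390,230,4.2,'pics/g7.png')
c=cam('wrist'); cv2.imwrite('pics/g8.png',c['img'])
E
```

```text
t 14.15 pos [ 0.4539 -0.0352  0.1427] shift mm [-13.5  27.7  -2.7] twist [0.43 0.27 0.21] F [ 0.6 -0.4 -0.7] op 0.198 q [-0.3  -0.16  2.16 -0.01  1.14 -0.88]
```

```bash
python3 - <<'E'
from h import *
s=get_state(); p=s['eef_pos']; R=Ro.from_quat(s['tcp_rot']).as_matrix(); print(p,R.T.round(3).tolist())
c=cam('wrist')
def box(u0,v0,u1,v1):
    m=np.zeros((480,640),bool); m[v0:v1,u0:u1]=1; return cloud(c,m)
for n,b in dict(top=(310,320,345,350),near=(315,272,340,308)).items():
    X=box(*b); mu=np.median(X,0); u,sg,vt=np.linalg.svd(X-X.mean(0)); print(n,mu.round(4),'tool frame',(R.T@(mu-p)).round(4),'normal in tool',(R.T@vt[2]).round(3),(sg/np.sqrt(len(X))).round(4))
g=c['img']; 
for v in (250,256,262): 
    row=c['depth'][v,300:350]; print(v,[round(float(x),3) for x in row[10:40:3]])
# scene: handle/rod
c=cam('scene'); f=lambda x,y:(230+(x+.5)/4.2-.5,90+(y+.5)/4.2-.5)
for q in [(267,500),(265,470),(263,440)]: 
    u=f(*q); P=pt(c,*u); print(P.round(4),(R.T@(P-p)).round(4))
E
```

```text
[ 0.45436671 -0.03578927  0.14244007] [[-0.555, 0.832, -0.008], [0.832, 0.555, -0.001], [0.004, -0.007, -1.0]]
top [ 0.4552 -0.035   0.1966] tool frame [-0.0002  0.0011 -0.0542] normal in tool [-0.022 -0.004 -1.   ] [0.0036 0.0035 0.0006]
near [ 0.4508 -0.0285  0.1754] tool frame [ 0.0078  0.0011 -0.033 ] normal in tool [ 1.     0.002 -0.002] [0.0103 0.003  0.0003]
250 [0.331, 0.331, 0.331, 0.332, 0.222, 0.217, 0.217, 0.22, 0.332, 0.331]
256 [0.333, 0.334, 0.332, 0.332, 0.211, 0.0, 0.207, 0.207, 0.218, 0.334]
262 [0.335, 0.334, 0.334, 0.333, 0.201, 0.197, 0.197, 0.199, 0.207, 0.335]
[ 0.4578 -0.0415  0.1056] [-0.0064 -0.0003  0.0368]
[ 0.4573 -0.0413  0.1202] [-0.006  -0.0006  0.0223]
[ 0.4566 -0.0409  0.1343] [-0.0054 -0.001   0.0081]
```

Request:
move_arm(linear=[[-0.005,0.01,0],[-0.005,0.01,-0.005],[-0.005,0.009,-0.01],[0,0,-0.008],[0,0,0],[0,0,0]], twist=[[0.4,0.3,0],[0,0,0],[0,0,0],[0,0,0],[0,0,0],[0,0,0]])

```text
time: 14.85
eef_pos: [0.4386, -0.0051, 0.1152]
tcp_rot: [0.473, 0.881, -0.001, -0.004]
contact_force: [0.7, 0.0, -0.7]
opening: 0.195
```

```bash
python3 - <<'E'
from h import *
needR([.4395,-.0065,.069],[0,0,-1],N1*[1,1,0])
E
```

```text
t 14.85 pos [ 0.4386 -0.0051  0.1152] shift mm [  0.9  -1.4 -46.2] twist [-0.16 -0.44  0.44] F [ 0.7  0.  -0.7] op 0.195 q [-0.24 -0.16  2.21  0.    1.1  -0.83]
```

Request:
move_arm(linear=[[0.0008,-0.0014,-0.006],[0,0,-0.008],[0,0,-0.008],[0,0,0],[0,0,0]], twist=[[0,-0.4,0.4],[0,0,0],[0,0,0],[0,0,0],[0,0,0]])

```text
time: 15.27
eef_pos: [0.4394, -0.007, 0.0904]
tcp_rot: [0.47, 0.883, 0.001, -0.001]
contact_force: [-0.1, -0.1, 0.2]
opening: 0.196
```

```bash
python3 - <<'E'
from h import *
needR([.4395,-.0065,.069],[0,0,-1],N1*[1,1,0])
c=cam('wrist'); crop(c,270,140,400,290,4,'pics/h1.png')
c=cam('scene'); crop(c,240,150,370,260,5.4,'pics/h2.png')
E
```

```text
t 15.27 pos [ 0.4394 -0.007   0.0904] shift mm [  0.1   0.5 -21.4] twist [-0.15 -0.04  0.01] F [-0.1 -0.1  0.2] op 0.196 q [-0.25 -0.12  2.23  0.    1.04 -0.84]
```

The rod is between two teeth inside the slot. Lowering to depth and pushing.

Request:
move_arm(linear=[[0,0.0005,-0.007],[0,0,-0.007],[0,0,-0.006],[0,0,0],[0,0,0]], twist=[[0,0,0],[0,0,0],[0,0,0],[0,0,0],[0,0,0]])

```text
time: 15.78
eef_pos: [0.4403, -0.0068, 0.0695]
tcp_rot: [0.47, 0.883, 0.001, 0.0]
contact_force: [-0.0, 0.5, -0.7]
opening: 0.197
```

Request:
move_arm(linear=[[0.004,0,0],[0.005,0,0],[0.005,0,0],[0,0,0]], twist=[[0,0,0],[0,0,0],[0,0,0],[0,0,0]])

```text
time: 16.12
eef_pos: [0.452, -0.0066, 0.0686]
tcp_rot: [0.469, 0.883, -0.001, -0.004]
contact_force: [0.1, -0.3, -0.3]
opening: 0.199
```

```bash
python3 - <<'E'
from h import *
needR([.4625,-.0077,.069],[0,0,-1],N1*[1,1,0])
c=cam('scene'); crop(c,240,150,370,260,5.4,'pics/h3.png')
E
```

```text
t 16.12 pos [ 0.452  -0.0066  0.0686] shift mm [10.5 -1.1  0.4] twist [-0.14 -0.48 -0.04] F [ 0.1 -0.3 -0.3] op 0.199 q [-0.24 -0.05  2.21  0.    0.99 -0.83]
```

Request:
move_arm(linear=[[0.004,0,0],[0.004,-0.0005,0],[0.003,-0.0005,0],[0,0,0],[0,0,0.008],[0,0,0.008],[0,0,0.007],[0,0,0]], twist=[[0,-0.4,0],[0,0,0],[0,0,0],[0,0,0],[0,0,0],[0,0,0],[0,0,0],[0,0,0]])

```text
time: 16.83
eef_pos: [0.4643, -0.0076, 0.0941]
tcp_rot: [0.469, 0.883, 0.001, -0.0]
contact_force: [0.3, -0.6, -0.1]
opening: 0.2
```

```bash
python3 - <<'E'
from h import *
needR([.4395,-.0065,.069],[0,0,-1],N1*[1,1,0])
c=cam('wrist'); crop(c,270,140,400,290,4,'pics/h4.png')
c=cam('scene'); cv2.imwrite('pics/h5.png',c['img'])
E
```

```text
t 16.83 pos [ 0.4643 -0.0076  0.0941] shift mm [-24.8   1.1 -25.1] twist [-0.13  0.01 -0.06] F [ 0.3 -0.6 -0.1] op 0.2 q [-0.24 -0.07  2.17  0.    1.04 -0.83]
```

One tooth advanced and the next tooth sits near the middle again. (The nearer dish has also been knocked a bit aside; I'll remeasure it later.) Repeating the stroke.

Request:
move_arm(linear=[[-0.006,0.0003,0],[-0.006,0.0003,0],[-0.006,0.0003,0],[-0.005,0,0],[0,0,0]], twist=[[0,0,0],[0,0,0],[0,0,0],[0,0,0],[0,0,0]])

```text
time: 17.35
eef_pos: [0.4374, -0.0061, 0.0922]
tcp_rot: [0.469, 0.883, 0.001, -0.002]
contact_force: [0.2, 0.3, -0.4]
opening: 0.199
```

Request:
move_arm(linear=[[0.002,0,-0.006],[0,0,-0.007],[0,0,-0.007],[0,0,-0.003],[0,0,0]], twist=[[0,0,0],[0,0,0],[0,0,0],[0,0,0],[0,0,0]])

```text
time: 17.77
eef_pos: [0.4388, -0.0061, 0.0662]
tcp_rot: [0.469, 0.883, 0.001, -0.002]
contact_force: [-0.1, 0.6, -0.2]
opening: 0.203
```

```bash
python3 - <<'E'
from h import *
needR([.4625,-.0077,.069],[0,0,-1],N1*[1,1,0])
c=cam('scene'); crop(c,240,150,370,260,5.4,'pics/h6.png')
E
```

```text
t 17.77 pos [ 0.4388 -0.0061  0.0662] shift mm [23.7 -1.6  2.8] twist [-0.19 -0.15 -0.04] F [-0.1  0.6 -0.2] op 0.203 q [-0.25 -0.08  2.24  0.    0.98 -0.84]
```

Request:
move_arm(linear=[[0.005,0,0.002],[0.005,-0.0005,0],[0.005,-0.0005,0],[0.005,-0.0005,0],[0.003,0,0],[0,0,0],[0,0,0.008],[0,0,0.008],[0,0,0.006],[0,0,0]], twist=[[0,0,0],[0,0,0],[0,0,0],[0,0,0],[0,0,0],[0,0,0],[0,0,0],[0,0,0],[0,0,0],[0,0,0]])

```text
time: 18.65
eef_pos: [0.463, -0.0077, 0.0921]
tcp_rot: [0.469, 0.883, -0.0, -0.005]
contact_force: [-0.5, 0.2, -0.1]
opening: 0.193
```

```bash
python3 - <<'E'
from h import *
needR([.4395,-.0065,.069],[0,0,-1],N1*[1,1,0])
c=cam('wrist'); crop(c,270,140,400,290,4,'pics/h7.png')
c=cam('scene'); crop(c,400,130,520,240,5,'pics/h8.png')
E
```

```text
t 18.65 pos [ 0.463  -0.0077  0.0921] shift mm [-23.5   1.2 -23.1] twist [-0.2  -0.5  -0.09] F [-0.5  0.2 -0.1] op 0.193 q [-0.24 -0.06  2.17  0.    1.04 -0.83]
```

Request:
move_arm(linear=[[-0.006,0.0004,0.001],[-0.006,0.0004,0],[-0.006,0.0003,0],[-0.003,0,0],[0,0,0]], twist=[[0,-0.4,0],[0,0,0],[0,0,0],[0,0,0],[0,0,0]])

```text
time: 19.17
eef_pos: [0.4391, -0.006, 0.0922]
tcp_rot: [0.469, 0.883, 0.002, -0.001]
contact_force: [0.3, 1.2, -0.9]
opening: 0.194
```

Request:
move_arm(linear=[[0.001,0,-0.006],[0,0,-0.007],[0,0,-0.007],[0,0,-0.001],[0,0,0]], twist=[[0,0,0],[0,0,0],[0,0,0],[0,0,0],[0,0,0]])

```text
time: 19.58
eef_pos: [0.4537, -0.0085, 0.0877]
tcp_rot: [0.469, 0.883, 0.006, 0.011]
contact_force: [0.2, 0.3, -0.5]
opening: 0.201
```

Request:
move_arm(linear=[[0.005,0,0],[0.005,-0.0005,0],[0.005,-0.0005,0],[0.005,-0.0005,0],[0.003,0,0],[0,0,0],[0,0,0.008],[0,0,0.008],[0,0,0.006],[0,0,0]], twist=[[0,0,0],[0,0,0],[0,0,0],[0,0,0],[0,0,0],[0,0,0],[0,0,0],[0,0,0],[0,0,0],[0,0,0]])

```text
time: 20.42
eef_pos: [0.4663, -0.0082, 0.1018]
tcp_rot: [0.468, 0.883, -0.001, -0.007]
contact_force: [0.8, -0.3, -0.8]
opening: 0.195
```

```bash
python3 - <<'E'
from h import *
needR([.4395,-.0065,.069],[0,0,-1],N1*[1,1,0])
c=cam('wrist'); crop(c,270,140,400,290,4,'pics/h9.png')
c=cam('top'); crop(c,75,125,310,310,3.2,'pics/h10.png')
E
```

```text
t 20.42 pos [ 0.4663 -0.0082  0.1018] shift mm [-26.8   1.7 -32.8] twist [-0.32 -0.75 -0.16] F [ 0.8 -0.3 -0.8] op 0.195 q [-0.24 -0.06  2.15  0.    1.07 -0.83]
```

The third descent landed on a tooth (the insert point was too close to it) and the wheel turned only about half a tooth. Next I'll check that the pin hasn't slipped in the grip and read the ball.

```bash
cat >> h.py <<'E'
def pin_in_tool():
    s=get_state(); p=s['eef_pos']; R=Ro.from_quat(s['tcp_rot']).as_matrix(); c=cam('wrist')
    m=np.zeros((480,640),bool); m[260:375,300:355]=1
    hsv=cv2.cvtColor(c['img'],cv2.COLOR_BGR2HSV); m&=cv2.inRange(hsv,(3,120,90),(22,255,255))>0
    X=(cloud(c,m)-p)@R
    X=X[(np.abs(X[:,1])<.015)&(X[:,2]>-.08)&(X[:,2]<.02)&(abs(X[:,0])<.03)]
    zt=np.percentile(X[:,2],2); top=X[X[:,2]<zt+.003]; near=X[X[:,2]>zt+.008]
    u,sg,vt=np.linalg.svd(near-near.mean(0)); print('top z',np.median(top[:,2]).round(4),'top mid',top.mean(0).round(4),'near x',np.median(near[:,0]).round(4),'n',vt[2].round(3),len(top),len(near))
E
python3 - <<'E'
from h import *
pin_in_tool()
c=cam('top')
def lev(n,roi,axis):
    im=c['img']
    r=[b for b in mask_blobs(c,(0,120,90),(6,255,255),5,roi)]
    for ce,st,m in r: print(n,'ball',ce.round(2),st[4])
    hsv=cv2.cvtColor(im,cv2.COLOR_BGR2HSV)
    crop(c,*roi,14,f'pics/l_{n}.png')
lev('left',(78,180,110,235),0); lev('far',(140,135,200,165),1)
E
```

```text
top z -0.054 top mid [-0.0001  0.0009 -0.054 ] near x 0.0077 n [-1.    -0.004  0.002] 2005 1489
left ball [ 90.16 211.68] 19
far ball [178.33 150.27] 15
```

The pin is still firmly seated in the grip. The left ball shows about -0.025 rad, so about 2.6 teeth to go, and the far ball about +0.040. The next insertion goes into the gap now under the slot's middle.

Request:
move_arm(linear=[[-0.006,0.0005,-0.002],[-0.006,0.0005,-0.002],[-0.004,0.0005,-0.002],[0,0,0],[0,0,0]], twist=[[-0.3,-0.7,-0.1],[0,0,0],[0,0,0],[0,0,0],[0,0,0]])

```text
time: 21.03
eef_pos: [0.4455, -0.0058, 0.0921]
tcp_rot: [0.469, 0.883, -0.001, -0.003]
contact_force: [1.1, -0.0, -0.5]
opening: 0.194
```

```bash
python3 - <<'E'
from h import *
needR([.448,-.0067,.069],[0,0,-1],N1*[1,1,0])
c=cam('wrist'); crop(c,270,140,400,290,4,'pics/i1.png')
E
```

```text
t 21.03 pos [ 0.4455 -0.0058  0.0921] shift mm [  2.5  -0.9 -23.1] twist [-0.06 -0.3  -0.04] F [ 1.1 -0.  -0.5] op 0.194 q [-0.24 -0.11  2.21 -0.    1.04 -0.83]
```

Request:
move_arm(linear=[[0.0025,-0.0008,0],[0,0,-0.006],[0,0,-0.006],[0,0,-0.007],[0,0,-0.002],[0,0,0]], twist=[[0,-0.3,0],[0,0,0],[0,0,0],[0,0,0],[0,0,0],[0,0,0]])

```text
time: 21.58
eef_pos: [0.4488, -0.0069, 0.0689]
tcp_rot: [0.469, 0.883, 0.001, 0.0]
contact_force: [0.0, -0.1, -1.5]
opening: 0.195
```

Request:
move_arm(linear=[[0.005,0,0],[0.005,-0.0005,0],[0.003,-0.0003,0],[0,0,0],[0,0,0.008],[0,0,0.008],[0,0,0.006],[0,0,0]], twist=[[0,0,0],[0,0,0],[0,0,0],[0,0,0],[0,0,0],[0,0,0],[0,0,0],[0,0,0]])

```text
time: 22.25
eef_pos: [0.4618, -0.0077, 0.0921]
tcp_rot: [0.469, 0.883, -0.001, -0.002]
contact_force: [0.7, -0.4, -0.0]
opening: 0.195
```

Request:
move_arm(linear=[[-0.006,0.0003,0],[-0.006,0.0003,0],[-0.005,0.0003,0],[0,0,0],[0,0,0]], twist=[[0,0,0],[0,0,0],[0,0,0],[0,0,0],[0,0,0]])

```text
time: 22.67
eef_pos: [0.4448, -0.0068, 0.0944]
tcp_rot: [0.469, 0.883, 0.001, 0.001]
contact_force: [0.9, 0.2, -0.8]
opening: 0.198
```

```bash
python3 - <<'E'
from h import *
needR([.4395,-.0065,.069],[0,0,-1],N1*[1,1,0])
c=cam('wrist'); crop(c,270,140,400,290,4,'pics/i2.png')
E
```

```text
t 22.67 pos [ 0.4448 -0.0068  0.0944] shift mm [ -5.3   0.3 -25.4] twist [-0.02  0.13 -0.05] F [ 0.9  0.2 -0.8] op 0.198 q [-0.24 -0.12  2.22  0.    1.04 -0.84]
```

Request:
move_arm(linear=[[-0.005,0.0003,0],[-0.004,0.0003,0],[0,0,0],[0,0,0]], twist=[[0,0,0],[0,0,0],[0,0,0],[0,0,0]])

```text
time: 23.05
eef_pos: [0.4343, -0.006, 0.0937]
tcp_rot: [0.469, 0.883, 0.001, 0.0]
contact_force: [0.9, -0.4, -0.2]
opening: 0.201
```

```bash
python3 - <<'E'
from h import *
needR([.435,-.006,.069],[0,0,-1],N1*[1,1,0])
c=cam('wrist'); crop(c,270,140,400,290,4,'pics/i3.png')
E
```

```text
t 23.05 pos [ 0.4343 -0.006   0.0937] shift mm [  0.7   0.  -24.7] twist [-0.05  0.04 -0.06] F [ 0.9 -0.4 -0.2] op 0.201 q [-0.25 -0.14  2.24  0.    1.04 -0.84]
```

Request:
move_arm(linear=[[-0.001,0,0],[0,0,-0.006],[0,0,-0.006],[0,0,-0.007],[0,0,-0.003],[0,0,0]], twist=[[0,0,0],[0,0,0],[0,0,0],[0,0,0],[0,0,0],[0,0,0]])

```text
time: 23.6
eef_pos: [0.4333, -0.0061, 0.0691]
tcp_rot: [0.469, 0.883, 0.001, -0.0]
contact_force: [-0.4, -0.0, -1.0]
opening: 0.195
```

Request:
move_arm(linear=[[0.005,0,0],[0.005,-0.0004,0],[0.005,-0.0004,0],[0.005,-0.0004,0],[0.005,-0.0004,0],[0.003,0,0],[0,0,0],[0,0,0.008],[0,0,0.008],[0,0,0.006],[0,0,0]], twist=[[0,0,0],[0,0,0],[0,0,0],[0,0,0],[0,0,0],[0,0,0],[0,0,0],[0,0,0],[0,0,0],[0,0,0],[0,0,0]])

```text
time: 24.52
eef_pos: [0.4625, -0.0076, 0.0919]
tcp_rot: [0.469, 0.883, -0.001, -0.003]
contact_force: [0.9, -0.3, -0.8]
opening: 0.2
```

```bash
python3 - <<'E'
from h import *
needR([.4395,-.0065,.069],[0,0,-1],N1*[1,1,0])
c=cam('wrist'); crop(c,270,140,400,290,4,'pics/i4.png')
c=cam('top'); crop(c,78,180,110,235,10,'pics/i5.png'); print([(b[0].round(2)) for b in mask_blobs(c,(0,120,90),(6,255,255),5,(78,130,200,235))])
E
```

```text
t 24.52 pos [ 0.4625 -0.0076  0.0919] shift mm [-23.    1.1 -22.9] twist [-0.09 -0.38 -0.1 ] F [ 0.9 -0.3 -0.8] op 0.2 q [-0.24 -0.06  2.17  0.    1.04 -0.83]
[array([178.5, 150.5]), array([ 90.26, 210.04])]
```

Left ball now about -0.013 rad; one more full tooth should bring it near the middle. This time I insert 3 mm further back.

Request:
move_arm(linear=[[-0.006,0.0004,0.001],[-0.006,0.0004,0],[-0.006,0.0004,0],[-0.006,0.0002,0],[0,0,0],[0,0,0]], twist=[[0,-0.4,0],[0,0,0],[0,0,0],[0,0,0],[0,0,0],[0,0,0]])

```text
time: 25.12
eef_pos: [0.4347, -0.0055, 0.0917]
tcp_rot: [0.469, 0.883, 0.001, -0.0]
contact_force: [0.7, 0.1, -0.6]
opening: 0.196
```

```bash
python3 - <<'E'
from h import *
needR([.4365,-.006,.069],[0,0,-1],N1*[1,1,0])
c=cam('wrist'); crop(c,270,140,400,290,4,'pics/i6.png')
E
```

```text
t 25.12 pos [ 0.4347 -0.0055  0.0917] shift mm [  1.8  -0.5 -22.7] twist [-0.13  0.04 -0.08] F [ 0.7  0.1 -0.6] op 0.196 q [-0.25 -0.14  2.24  0.    1.04 -0.84]
```

Request:
move_arm(linear=[[-0.001,-0.0004,0],[0,0,-0.006],[0,0,-0.006],[0,0,-0.007],[0,0,-0.002],[0,0,0]], twist=[[0,0,0],[0,0,0],[0,0,0],[0,0,0],[0,0,0],[0,0,0]])

```text
time: 25.67
eef_pos: [0.4338, -0.0061, 0.0681]
tcp_rot: [0.469, 0.883, 0.001, -0.001]
contact_force: [-0.0, 0.2, -0.9]
opening: 0.2
```

Request:
move_arm(linear=[[0.005,0,0],[0.005,-0.0004,0],[0.005,-0.0004,0],[0.005,-0.0004,0],[0.005,-0.0004,0],[0.003,0,0],[0,0,0],[0,0,0.008],[0,0,0.008],[0,0,0.006],[0,0,0]], twist=[[0,0,0],[0,0,0],[0,0,0],[0,0,0],[0,0,0],[0,0,0],[0,0,0],[0,0,0],[0,0,0],[0,0,0],[0,0,0]])

```text
time: 26.58
eef_pos: [0.4629, -0.0076, 0.0908]
tcp_rot: [0.469, 0.883, -0.0, -0.004]
contact_force: [0.1, 0.3, -1.1]
opening: 0.196
```

```bash
python3 - <<'E'
from h import *
needR([.4395,-.0065,.069],[0,0,-1],N1*[1,1,0])
c=cam('wrist'); crop(c,270,140,400,290,4,'pics/i7.png')
c=cam('top'); crop(c,78,180,110,235,10,'pics/i8.png'); print([(b[0].round(2)) for b in mask_blobs(c,(0,120,90),(6,255,255),5,(78,130,200,235))])
E
```

```text
t 26.58 pos [ 0.4629 -0.0076  0.0908] shift mm [-23.4   1.1 -21.8] twist [-0.18 -0.43 -0.13] F [ 0.1  0.3 -1.1] op 0.196 q [-0.24 -0.06  2.17  0.    1.04 -0.83]
[array([178.53, 150.65]), array([ 90.5, 208.5])]
```

Left ball is inside but on the near side (≈ -0.007); one more tooth centres it.

Request:
move_arm(linear=[[-0.006,0.0004,0.001],[-0.006,0.0004,0],[-0.006,0.0004,0],[-0.006,0.0002,0],[0,0,0],[0,0,0]], twist=[[0,-0.4,0],[0,0,0],[0,0,0],[0,0,0],[0,0,0],[0,0,0]])

```text
time: 27.18
eef_pos: [0.4353, -0.0056, 0.0908]
tcp_rot: [0.469, 0.883, 0.002, -0.001]
contact_force: [0.1, 0.8, -1.1]
opening: 0.196
```

```bash
python3 - <<'E'
from h import *
needR([.434,-.006,.069],[0,0,-1],N1*[1,1,0])
E
```

```text
t 27.18 pos [ 0.4353 -0.0056  0.0908] shift mm [ -1.3  -0.4 -21.8] twist [-0.22  0.03 -0.11] F [ 0.1  0.8 -1.1] op 0.196 q [-0.25 -0.13  2.24  0.    1.04 -0.85]
```

Request:
move_arm(linear=[[-0.0015,-0.0004,0],[0,0,-0.006],[0,0,-0.006],[0,0,-0.006],[0,0,-0.002],[0,0,0]], twist=[[0,0,0],[0,0,0],[0,0,0],[0,0,0],[0,0,0],[0,0,0]])

```text
time: 27.68
eef_pos: [0.4336, -0.006, 0.0682]
tcp_rot: [0.469, 0.883, 0.002, -0.001]
contact_force: [-0.6, -0.3, -0.6]
opening: 0.197
```

Request:
move_arm(linear=[[0.005,0,0],[0.005,-0.0004,0],[0.005,-0.0004,0],[0.005,-0.0004,0],[0.005,-0.0004,0],[0.003,0,0],[0,0,0],[0,0,0.008],[0,0,0.008],[0,0,0.01],[0,0,0.015],[0,0,0.02],[0,0,0.02],[0,0,0]], twist=[[0,0,0],[0,0,0],[0,0,0],[0,0,0],[0,0,0],[0,0,0],[0,0,0],[0,0,0],[0,0,0],[0,0,0],[0,0,0],[0,0,0],[0,0,0],[0,0,0]])

```text
time: 28.85
eef_pos: [0.4652, -0.0076, 0.1572]
tcp_rot: [0.469, 0.883, 0.003, 0.001]
contact_force: [1.6, -0.2, 0.6]
opening: 0.196
```

```bash
python3 - <<'E'
from h import *
needR([.453,-.148,.15],[0,0,-1],N1*[1,1,0])
pin_in_tool()
c=cam('top'); crop(c,78,180,110,235,10,'pics/i9.png'); print([(b[0].round(2)) for b in mask_blobs(c,(0,120,90),(6,255,255),5,(78,130,200,235))])
c=cam('scene'); cv2.imwrite('pics/i10.png',c['img'])
crop(c,400,130,520,230,6,'pics/i11.png')
E
```

```text
t 28.85 pos [ 0.4652 -0.0076  0.1572] shift mm [ -12.2 -140.4   -7.2] twist [-0.23  0.2  -0.1 ] F [ 1.6 -0.2  0.6] op 0.196 q [-0.24 -0.15  2.12  0.01  1.17 -0.83]
top z -0.054 top mid [-0.0001  0.0009 -0.054 ] near x 0.0077 n [-1.    -0.002  0.003] 2006 1495
[array([178.76, 150.76]), array([ 90.71, 206.86])]
```

Left ball is centred and the pin is still seated. Now locating the stand's hole to return the pin.

```bash
python3 - <<'E'
from h import *
c=cam('scene'); crop(c,225,245,285,305,10,'pics/j1.png')
c=cam('wrist'); cv2.imwrite('pics/j2.png',c['img'])
E
python3 - <<'E'
from h import *
c=cam('scene'); print('hole scene',onz(c,252.2,265.0,.056))
f=lambda x,y:(225+(x+.5)/10-.5,245+(y+.5)/10-.5)
S=np.array([onz(c,*f(*q),.056) for q in [(68,180),(325,65),(485,232),(220,350)]]); print(S.round(4),S.mean(0))
E
```

```text
hole scene [ 0.45419115 -0.15041731  0.056     ]
[[ 0.4221 -0.1656  0.056 ]
 [ 0.4383 -0.1191  0.056 ]
 [ 0.4864 -0.1359  0.056 ]
 [ 0.4691 -0.182   0.056 ]] [ 0.45397985 -0.15064655  0.056     ]
```

Request:
move_arm(linear=[[-0.002,-0.02,0.003],[-0.002,-0.025,0],[-0.002,-0.025,0],[-0.002,-0.02,0],[-0.002,-0.015,0],[0,-0.005,0],[0,0,0],[0,0,0]], twist=[[0,0,0],[0,0,0],[0,0,0],[0,0,0],[0,0,0],[0,0,0],[0,0,0],[0,0,0]])

```text
time: 29.82
eef_pos: [0.4444, -0.1177, 0.1425]
tcp_rot: [0.468, 0.884, 0.001, -0.015]
contact_force: [0.1, 0.3, -1.3]
opening: 0.197
```

```bash
python3 - <<'E'
from h import *
needR([.453,-.147,.13],[0,0,-1],N1*[1,1,0])
c=cam('wrist'); cv2.imwrite('pics/j3.png',c['img'])
c=cam('scene'); crop(c,200,170,320,290,5,'pics/j4.png')
E
```

```text
t 29.82 pos [ 0.4444 -0.1177  0.1425] shift mm [  8.6 -29.3 -12.5] twist [-0.9  -1.52 -0.2 ] F [ 0.1  0.3 -1.3] op 0.197 q [-0.48 -0.12  2.13  0.    1.17 -1.08]
```

Request:
move_arm(linear=[[0.004,-0.01,0],[0.003,-0.01,0],[0.001,-0.008,-0.01],[0,0,-0.01],[0,0,0],[0,0,0]], twist=[[-0.9,-1.5,0],[0,0,0],[0,0,0],[0,0,0],[0,0,0],[0,0,0]])

```text
time: 30.42
eef_pos: [0.4534, -0.1433, 0.12]
tcp_rot: [0.465, 0.885, 0.0, -0.001]
contact_force: [0.9, -0.5, -0.4]
opening: 0.196
```

```bash
python3 - <<'E'
from h import *
needR([.4531,-.148,.113],[0,0,-1],N1*[1,1,0])
E
```

```text
t 30.42 pos [ 0.4534 -0.1433  0.12  ] shift mm [-0.3 -4.7 -7. ] twist [-0.1  -0.06 -0.56] F [ 0.9 -0.5 -0.4] op 0.196 q [-0.52 -0.08  2.13  0.    1.09 -1.12]
```

Request:
move_arm(linear=[[0,-0.004,-0.004],[0,0,-0.003],[0,0,0],[0,0,0]], twist=[[0,0,0],[0,0,0],[0,0,0],[0,0,0]])

```text
time: 30.75
eef_pos: [0.4528, -0.1467, 0.1113]
tcp_rot: [0.465, 0.885, 0.001, -0.002]
contact_force: [0.5, -0.3, -0.5]
opening: 0.196
```

```bash
python3 - <<'E'
from h import *
needR([.4531,-.148,.113],[0,0,-1],N1*[1,1,0])
c=cam('scene'); crop(c,200,190,320,290,6,'pics/j5.png')
c=cam('wrist'); crop(c,270,190,390,290,6,'pics/j6.png')
E
```

```text
t 30.75 pos [ 0.4528 -0.1467  0.1113] shift mm [ 0.3 -1.3  1.7] twist [-0.19 -0.19 -0.59] F [ 0.5 -0.3 -0.5] op 0.196 q [-0.53 -0.06  2.13  0.    1.08 -1.13]
```

The wrist view shows the rod over the hole at (338,340), about 1 mm off. I'll correct and lower it.

Request:
move_arm(linear=[[-0.0008,-0.0006,0],[0,0,-0.006],[0,0,-0.008],[0,0,-0.008],[0,0,0],[0,0,0]], twist=[[-0.2,-0.2,0],[0,0,0],[0,0,0],[0,0,0],[0,0,0],[0,0,0]])

```text
time: 31.35
eef_pos: [0.4522, -0.1473, 0.0878]
tcp_rot: [0.465, 0.885, -0.0, 0.001]
contact_force: [0.5, 0.6, -0.5]
opening: 0.199
```

```bash
python3 - <<'E'
from h import *
needR([.4521,-.1473,.0535],[0,0,-1],N1*[1,1,0])
c=cam('scene'); crop(c,200,190,320,290,6,'pics/j7.png')
E
```

```text
t 31.35 pos [ 0.4522 -0.1473  0.0878] shift mm [ -0.1   0.  -34.3] twist [ 0.08  0.13 -0.61] F [ 0.5  0.6 -0.5] op 0.199 q [-0.53 -0.03  2.15 -0.    1.02 -1.13]
```

In the hole. Down the remaining 34 mm.

Request:
move_arm(linear=[[0,0,-0.008],[0,0,-0.008],[0,0,-0.007],[0,0,-0.005],[0,0,-0.002],[0,0,0]], twist=[[0,0,0],[0,0,0],[0,0,0],[0,0,0],[0,0,0],[0,0,0]])

```text
time: 31.9
eef_pos: [0.4518, -0.1471, 0.0541]
tcp_rot: [0.465, 0.885, -0.0, 0.001]
contact_force: [0.0, -0.2, -0.9]
opening: 0.196
```

```bash
python3 - <<'E'
from h import *
needR([.4521,-.1473,.0525],[0,0,-1],N1*[1,1,0]); pin_in_tool()
c=cam('scene'); crop(c,200,190,320,290,6,'pics/j8.png')
E
```

```text
t 31.9 pos [ 0.4518 -0.1471  0.0541] shift mm [ 0.3 -0.2 -1.6] twist [ 0.05  0.07 -0.61] F [ 0.  -0.2 -0.9] op 0.196 q [-0.53  0.02  2.17 -0.    0.95 -1.13]
top z -0.0541 top mid [-0.      0.0009 -0.054 ] near x 0.0077 n [ 1. -0.  0.] 2055 1569
```

Request:
move_arm(linear=[[0,0,-0.0015],[0,0,0],[0,0,0]], twist=[[0,0,0],[0,0,0],[0,0,0]])

```text
time: 32.25
eef_pos: [0.453, -0.1477, 0.0542]
tcp_rot: [0.465, 0.885, -0.0, 0.002]
contact_force: [0.0, -0.2, 0.1]
opening: 0.2
```

Request:
move_arm(linear=[[0,0,0],[0,0,0],[0,0,0],[0,0,0],[0,0,0.01],[0,0,0.015],[0,0,0.02],[0,0,0.02],[0,0,0.02],[0,0,0.02],[0,0,0]], twist=[[0,0,0],[0,0,0],[0,0,0],[0,0,0],[0,0,0],[0,0,0],[0,0,0],[0,0,0],[0,0,0],[0,0,0],[0,0,0]], grip=0.6)

```text
time: 33.17
eef_pos: [0.4526, -0.1475, 0.1682]
tcp_rot: [0.465, 0.885, -0.0, 0.003]
contact_force: [0.2, -0.4, -0.3]
opening: 0.605
```

```bash
python3 - <<'E'
from h import *
c=cam('scene'); crop(c,200,190,320,290,6,'pics/k1.png')
c=cam('wrist'); cv2.imwrite('pics/k2.png',c['img']); s=get_state(); print(s['qpos'].round(3),s['eef_pos'])
E
```

```text
[-0.529 -0.134  2.093 -0.     1.183 -1.132] [ 0.45075769 -0.1464505   0.1642579 ]
```

The pin stands upright in its stand again. Next is the knob; the present jaw angle (34°) nearly matches its bar.

Request:
move_arm(linear=[[0,0,0.03],[0.01,0,0.03],[0.02,0.02,0.03],[0.025,0.025,0.01],[0.025,0.025,0],[0.025,0.025,0],[0.015,0.015,0],[0,0,0],[0,0,0]], twist=[[0,0,0],[0,0,0],[0,0,0],[0,0,0],[0,0,0],[0,0,0],[0,0,0],[0,0,0],[0,0,0]])

```text
time: 34.02
eef_pos: [0.5674, -0.0282, 0.2533]
tcp_rot: [0.467, 0.884, -0.001, -0.013]
contact_force: [0.5, -0.1, 0.1]
opening: 0.602
```

```bash
python3 - <<'E'
from h import *
needR([.59,-.012,.2],[0,0,-1],N1*[1,1,0])
c=cam('wrist'); cv2.imwrite('pics/k3.png',c['img'])
c=cam('top'); print([(b[0].round(2)) for b in mask_blobs(c,(0,120,90),(6,255,255),5,(78,130,200,235))])
E
```

```text
t 34.02 pos [ 0.5674 -0.0282  0.2533] shift mm [ 22.6  16.2 -53.3] twist [-0.6  -1.36 -0.36] F [ 0.5 -0.1  0.1] op 0.602 q [-0.23  0.03  1.77  0.    1.37 -0.83]
[array([ 90.71, 206.86])]
```

```bash
cat >> h.py <<'E'
def knob(n='wrist',roi=(300,150,450,300),zmin=.112,zmax=.126):
    c=cam(n); m=np.zeros((480,640),bool); m[roi[1]:roi[3],roi[0]:roi[2]]=1
    X=cloud(c,m); X=X[(X[:,2]>zmin)&(X[:,2]<zmax)]
    r=cv2.minAreaRect((X[:,:2]*1e3).astype(np.float32)); print('knob top n',len(X),'mean',X.mean(0).round(4),'rect',r)
    b=cv2.boxPoints(r); e=[b[1]-b[0],b[2]-b[1]]; e=max(e,key=np.linalg.norm); print('bar angle',np.degrees(np.arctan2(e[1],e[0])).round(1)%180, 'ztop',np.percentile(X[:,2],[50,90]).round(4))
E
python3 - <<'E'
from h import *
knob()
c=cam('wrist'); crop(c,310,160,430,280,5,'pics/k4.png')
crop(c,500,20,610,130,5,'pics/k5.png')
E
```

```text
knob top n 791 mean [ 0.596  -0.0087  0.1173] rect ((596.7683715820312, -9.119194030761719), (14.236855506896973, 41.629791259765625), 31.264537811279297)
bar angle 121.3 ztop [0.1176 0.1186]
```

Request:
move_arm(linear=[[0.012,0.008,-0.02],[0.012,0.008,-0.025],[0.005,0.003,-0.025],[0,0,-0.015],[0,0,0],[0,0,0]], twist=[[-0.6,-1.4,-2.5],[0,0,0],[0,0,0],[0,0,0],[0,0,0],[0,0,0]])

```text
time: 34.72
eef_pos: [0.5948, -0.0169, 0.17]
tcp_rot: [0.493, 0.87, 0.001, 0.005]
contact_force: [-0.3, -0.0, 0.8]
opening: 0.599
```

```bash
python3 - <<'E'
from h import *
a=np.radians(31.3)
needR([.5968,-.0095,.0685],[0,0,-1],[np.cos(a),np.sin(a),0])
knob(roi=(260,150,400,330))
c=cam('wrist'); cv2.imwrite('pics/k6.png',c['img'])
E
```

```text
t 34.72 pos [ 0.5948 -0.0169  0.17  ] shift mm [   2.     7.4 -101.5] twist [0.19 0.58 0.35] F [-0.3 -0.   0.8] op 0.599 q [-0.2   0.13  1.81 -0.    1.18 -0.74]
knob top n 1385 mean [ 0.5961 -0.0082  0.1174] rect ((596.4503173828125, -8.953428268432617), (13.618843078613281, 41.5804328918457), 31.589601516723633)
bar angle 121.6 ztop [0.1175 0.1185]
```

Request:
move_arm(linear=[[0.002,0.007,-0.015],[0,0,-0.015],[0,0,-0.015],[0,0,-0.012],[0,0,0],[0,0,0]], twist=[[0.2,0.6,0.3],[0,0,0],[0,0,0],[0,0,0],[0,0,0],[0,0,0]])

```text
time: 35.32
eef_pos: [0.6016, -0.0102, 0.1175]
tcp_rot: [0.491, 0.871, 0.003, 0.006]
contact_force: [1.1, -0.1, 0.5]
opening: 0.6
```

```bash
python3 - <<'E'
from h import *
a=np.radians(31.5)
needR([.5965,-.0095,.0685],[0,0,-1],[np.cos(a),np.sin(a),0])
knob(roi=(260,170,400,350))
c=cam('wrist'); cv2.imwrite('pics/k7.png',c['img'])
E
```

```text
t 35.32 pos [ 0.6016 -0.0102  0.1175] shift mm [ -5.1   0.7 -49. ] twist [0.07 0.77 0.31] F [ 1.1 -0.1  0.5] op 0.6 q [-0.19  0.2   1.84  0.    1.09 -0.73]
knob top n 2169 mean [ 0.596  -0.0077  0.1174] rect ((596.6439819335938, -9.125875473022461), (13.65654182434082, 42.081546783447266), 31.408313751220703)
bar angle 121.4 ztop [0.1176 0.1185]
```

Request:
move_arm(linear=[[-0.005,0.0005,-0.01],[-0.001,0,-0.012],[0,0,-0.012],[0,0,-0.011],[0,0,0],[0,0,0]], twist=[[0,0.8,0.3],[0,0,0],[0,0,0],[0,0,0],[0,0,0],[0,0,0]])

```text
time: 35.92
eef_pos: [0.5961, -0.0098, 0.0704]
tcp_rot: [0.488, 0.873, -0.0, 0.001]
contact_force: [0.1, 0.3, 0.3]
opening: 0.6
```

```bash
python3 - <<'E'
from h import *
a=np.radians(31.5)
needR([.5965,-.0093,.0685],[0,0,-1],[np.cos(a),np.sin(a),0])
c=cam('wrist'); cv2.imwrite('pics/k8.png',c['img'])
E
```

```text
t 35.92 pos [ 0.5961 -0.0098  0.0704] shift mm [ 0.4  0.5 -1.9] twist [ 0.12  0.12 -0.02] F [0.1 0.3 0.3] op 0.6 q [-0.19  0.25  1.87 -0.    1.01 -0.73]
```

Request:
move_arm(linear=[[0,0,-0.001],[0,0,0],[0,0,0],[0,0,0],[0,0,0],[0,0,0],[0,0,0]], twist=[[0,0,0],[0,0,0],[0,0,0],[0,0,0],[0,0,0],[0,0,0],[0,0,0]], grip=0.0, force=50)

```text
time: 36.55
eef_pos: [0.5964, -0.0098, 0.0697]
tcp_rot: [0.489, 0.872, -0.0, 0.002]
contact_force: [0.9, -0.7, -1.6]
opening: 0.155
```

Request:
move_arm(linear=[[0,0,0],[0,0,0],[0,0,0],[0,0,0],[0,0,0],[0,0,0],[0,0,0]], twist=[[0,0,-6],[0,0,-6],[0,0,-6],[0,0,-6],[0,0,-6],[0,0,0],[0,0,0]])

```text
time: 37.13
eef_pos: [0.5962, -0.0099, 0.0697]
tcp_rot: [0.705, 0.71, -0.001, 0.002]
contact_force: [-0.3, -0.5, -1.4]
opening: 0.15
```

```bash
python3 - <<'E'
from h import *
a=np.radians(31.5)
needR([.5965,-.0093,.0685],[0,0,-1],[np.cos(a),np.sin(a),0])
c=cam('top'); print([(b[0].round(2)) for b in mask_blobs(c,(0,120,90),(6,255,255),5,(78,130,200,235))])
c=cam('scene'); crop(c,320,180,420,270,7,'pics/k9.png')
E
```

```text
t 37.13 pos [ 0.5962 -0.0099  0.0697] shift mm [ 0.3  0.6 -1.2] twist [ 0.22  0.13 31.09] F [-0.3 -0.5 -1.4] op 0.15 q [-0.18  0.26  1.87 -0.    1.01 -0.19]
[array([178.14, 150.71]), array([ 90.71, 206.86])]
```

Request:
move_arm(linear=[[0,0,0],[0,0,0],[0,0,0],[0,0,0],[0,0,0],[0,0,0],[0,0,0]], twist=[[0,0,-6],[0,0,-6],[0,0,-6],[0,0,-6],[0,0,-6],[0,0,0],[0,0,0]])

```text
time: 37.82
eef_pos: [0.5961, -0.0099, 0.0698]
tcp_rot: [0.866, 0.5, -0.002, 0.002]
contact_force: [0.2, -0.7, -1.0]
opening: 0.15
```

```bash
python3 - <<'E'
from h import *
a=np.radians(31.5)
needR([.5965,-.0093,.0685],[0,0,-1],[np.cos(a),np.sin(a),0])
c=cam('top'); print([(b[0].round(2)) for b in mask_blobs(c,(0,120,90),(6,255,255),5,(78,130,200,235))])
c=cam('wrist'); cv2.imwrite('pics/k10.png',c['img'])
E
```

```text
t 37.82 pos [ 0.5961 -0.0099  0.0698] shift mm [ 0.4  0.6 -1.3] twist [2.800e-01 6.000e-02 6.153e+01] F [ 0.2 -0.7 -1. ] op 0.15 q [-0.18  0.26  1.87 -0.01  1.02  0.34]
[array([176.85, 150.46]), array([ 90.71, 206.86])]
```

The knob turns with the gripper and the far ball is moving left. Another 100° clockwise.

Request:
move_arm(linear=[[0,0,0],[0,0,0],[0,0,0],[0,0,0],[0,0,0],[0,0,0],[0,0,0],[0,0,0],[0,0,0],[0,0,0],[0,0,0],[0,0,0],[0,0,0],[0,0,0],[0,0,0],[0,0,0],[0,0,0],[0,0,0],[0,0,0]], twist=[[-0.2,0,-6],[0,0,-6],[0,0,-6],[0,0,-6],[0,0,-6],[0,0,-6],[0,0,-6],[0,0,-6],[0,0,-6],[0,0,-6],[0,0,-6],[0,0,-6],[0,0,-6],[0,0,-6],[0,0,-6],[0,0,-6],[0,0,-4],[0,0,0],[0,0,0]])

```text
time: 39.5
eef_pos: [0.5959, -0.0094, 0.0697]
tcp_rot: [0.934, -0.358, -0.004, 0.0]
contact_force: [-0.6, -0.4, -1.3]
opening: 0.151
```

```bash
python3 - <<'E'
from h import *
a=np.radians(31.5)
needR([.5965,-.0093,.0685],[0,0,-1],[np.cos(a),np.sin(a),0])
c=cam('top'); print([(b[0].round(2)) for b in mask_blobs(c,(0,120,90),(6,255,255),5,(78,130,200,235))])
crop(c,140,135,200,165,13,'pics/k11.png')
c=cam('scene');crop(c,400,130,520,230,6,'pics/k12.png')
E
```

```text
t 39.5 pos [ 0.5959 -0.0094  0.0697] shift mm [ 0.6  0.1 -1.2] twist [  0.53  -0.29 163.46] F [-0.6 -0.4 -1.3] op 0.151 q [-0.19  0.26  1.87  0.    1.02  2.12]
[array([172.81, 150.31]), array([ 90.71, 206.86])]
```

Request:
move_arm(linear=[[0,0,0],[0,0,0],[0,0,0],[0,0,0],[0,0,0],[0,0,0],[0,0,0],[0,0,0]], twist=[[-0.3,0.4,-6],[0,0,-6],[0,0,-6],[0,0,-6],[0,0,-6],[0,0,-3],[0,0,0],[0,0,0]])

```text
time: 40.27
eef_pos: [0.5959, -0.0093, 0.0698]
tcp_rot: [0.791, -0.612, -0.006, 0.002]
contact_force: [-1.0, -0.2, -1.4]
opening: 0.15
```

```bash
python3 - <<'E'
from h import *
a=np.radians(31.5)
needR([.5965,-.0093,.0685],[0,0,-1],[np.cos(a),np.sin(a),0])
c=cam('top'); print([(b[0].round(2)) for b in mask_blobs(c,(0,120,90),(6,255,255),5,(78,130,200,235))])
crop(c,140,135,200,165,13,'pics/k13.png')
c=cam('scene');crop(c,400,130,520,230,6,'pics/k14.png')
E
```

```text
t 40.27 pos [ 0.5959 -0.0093  0.0698] shift mm [ 0.6  0.  -1.3] twist [  -1.08    0.2  -162.98] F [-1.  -0.2 -1.4] op 0.15 q [-0.19  0.26  1.86  0.    1.03  2.7 ]
[array([171.14, 150.  ]), array([ 90.93, 206.87])]
```

Far ball is centred. Releasing the knob and rising.

Request:
move_arm(linear=[[0,0,0],[0,0,0],[0,0,0],[0,0,0],[0,0,0.01],[0,0,0.02],[0,0,0.03],[0,0,0.03],[0,0,0.03],[0,0,0.02],[0,0,0]], twist=[[0,0,0],[0,0,0],[0,0,0],[0,0,0],[0,0,0],[0,0,0],[0,0,0],[0,0,0],[0,0,0],[0,0,0],[0,0,0]], grip=0.6)

```text
time: 41.28
eef_pos: [0.5939, -0.0091, 0.2197]
tcp_rot: [0.792, -0.61, -0.007, 0.003]
contact_force: [1.1, -0.0, 1.1]
opening: 0.599
```

Request:
move_arm(linear=[[-0.01,-0.02,0],[-0.01,-0.02,0],[-0.01,-0.02,0],[-0.01,-0.02,0],[-0.01,-0.02,0],[-0.01,-0.02,0],[-0.01,-0.02,0],[-0.01,-0.02,0],[-0.01,-0.02,0],[-0.01,-0.02,0],[-0.01,-0.015,0],[0,0,0],[0,0,0],[0,0,0],[0,0,0],[0,0,0],[0,0,0],[0,0,0]], twist=[[0,0,7],[0,0,7],[0,0,7],[0,0,7],[0,0,7],[0,0,7],[0,0,7],[0,0,7],[0,0,7],[0,0,7],[0,0,7],[0,0,7],[0,0,7],[0,0,7],[0,0,7],[0,0,7],[0,0,7],[0,0,0]])

```text
time: 42.78
eef_pos: [0.4716, -0.2305, 0.2083]
tcp_rot: [0.918, 0.398, -0.008, 0.002]
contact_force: [0.3, -0.5, 0.3]
opening: 0.601
```

```bash
python3 - <<'E'
from h import *
need([.44,-.25,.2],0)
c=cam('top'); cv2.imwrite('pics/l1.png',c['img']); print([(b[0].round(2)) for b in mask_blobs(c,(0,120,90),(6,255,255),5,(78,130,200,235))])
crop(c,75,125,205,235,5,'pics/l3.png')
c=cam('scene'); cv2.imwrite('pics/l2.png',c['img'])
E
```

```text
t 42.78 pos [ 0.4716 -0.2305  0.2083] shift mm [-31.6 -19.5  -8.3] twist [  1.17   0.31 133.13] F [ 0.3 -0.5  0.3] op 0.601 q6 [-0.64 -0.05  1.93 -0.02  1.26  0.12]
[array([170.6 , 149.93]), array([ 90.87, 206.93])]
```

Both balls lie between their lines. Now the plate's position and tilt from the top depth, and the dishes' positions.

```bash
python3 - <<'E'
from h import *
c=cam('top')
b=[x for x in mask_blobs(c,(100,120,60),(115,255,255),3000,(70,125,250,310))]
for ce,st,m in b:
    X=cloud(c,m); 
    core=X
    A=np.c_[X[:,:2],np.ones(len(X))]; k,*_=np.linalg.lstsq(A,X[:,2],rcond=None); r=X[:,2]-A@k; ok=abs(r)<.004; k,*_=np.linalg.lstsq(A[ok],X[ok,2],rcond=None); print('plane',k.round(4))
    m8=(m*255).astype(np.uint8); cn,_=cv2.findContours(m8,cv2.RETR_EXTERNAL,cv2.CHAIN_APPROX_NONE); cn=max(cn,key=cv2.contourArea)
    P=np.array([onz(c,*p[0],.082)[:2] for p in cn])*1e3
    r=cv2.minAreaRect(P.astype(np.float32)); print(r, cv2.boxPoints(r).round(1).tolist())
c=cam('scene')
for ce,st,m in mask_blobs(c,(0,0,190),(180,40,255),150,(80,280,260,420)):
    (x,y),(w,h),a=cv2.fitEllipse(max(cv2.findContours((m*255).astype(np.uint8),cv2.RETR_EXTERNAL,cv2.CHAIN_APPROX_NONE)[0],key=len))
    X=cloud(c,m); X=X[X[:,2]>.013]; print('dish blob',ce.round(1),st,'ell',round(x,1),round(y,1),round(w,1),round(h,1),'onz',onz(c,x,y,.017).round(4),'cloud mid',((X.max(0)+X.min(0))/2).round(4),(X.max(0)-X.min(0)).round(3))
E
```

```text
plane [-0.0028  0.0001  0.0811]
((545.1214599609375, 182.2112579345703), (221.2630157470703, 246.4254913330078), 86.52185821533203) [[415.3999938964844, 79.30000305175781], [661.4000244140625, 64.30000305175781], [674.7999877929688, 285.20001220703125], [428.79998779296875, 300.1000061035156]]
dish blob [221.8 321.8] [203 308  38  29 822] ell 221.8 321.8 26.7 37.0 onz [ 0.4707 -0.2483  0.017 ] cloud mid [ 0.4696 -0.2474  0.0176] [0.06  0.058 0.008]
dish blob [139.5 372.5] [ 119  356   42   34 1070] ell 139.5 372.5 30.5 42.5 onz [ 0.4399 -0.3905  0.017 ] cloud mid [ 0.4396 -0.3892  0.0172] [0.06  0.06  0.008]
```

The depth plane agrees: slopes are -0.003 and 0.000. Plate centre is (0.532, 0.183) with yaw -3.5°; the dishes are at about (0.470,-0.247) and (0.440,-0.389). Going for the first dish.

Request:
move_arm(linear=[[0,-0.002,0],[0,-0.002,0],[0,-0.002,0],[0,-0.002,0],[0,-0.002,0],[0,-0.002,-0.01],[0,-0.002,-0.01],[0,-0.002,-0.02],[0,0,-0.02],[0,0,-0.02],[0,0,0],[0,0,0]], twist=[[1,0.3,6.5],[0,0,6.5],[0,0,6.5],[0,0,6.5],[0,0,6.5],[0,0,6.5],[0,0,6.5],[0,0,6.5],[0,0,6.5],[0,0,6.5],[0,0,0],[0,0,0]], grip=1.0)

```text
time: 43.98
eef_pos: [0.474, -0.2482, 0.1287]
tcp_rot: [0.548, 0.836, -0.007, 0.001]
contact_force: [0.6, 0.2, 1.1]
opening: 0.998
```

```bash
cat >> h.py <<'E'
def dishes(n='wrist',zmin=.012,zmax=.022,roi=(0,0,640,480),amin=150):
    c=cam(n)
    for ce,st,m in mask_blobs(c,(0,0,170),(180,45,255),amin,roi):
        X=cloud(c,m); X=X[(X[:,2]>zmin)&(X[:,2]<zmax)]
        if len(X)<amin: continue
        (x,y),r=cv2.minEnclosingCircle((X[:,:2]*1e3).astype(np.float32))
        if 24<r<36: print(n,'dish',ce.round(1),'circle mm',round(x,1),round(y,1),'r',round(r,1),'mean',X.mean(0).round(4))
    return c
E
python3 - <<'E'
from h import *
need([.47,-.247,.1],-68)
c=dishes(); cv2.imwrite('pics/m1.png',c['img'])
c=dishes('scene')
E
```

```text
t 43.98 pos [ 0.474  -0.2482  0.1287] shift mm [ -4.    1.2 -28.7] twist [ 0.74 -0.37 -1.49] F [0.6 0.2 1.1] op 0.998 q6 [-0.66  0.05  1.98 -0.02  1.1  -1.07]
wrist dish [391.2 301.6] circle mm 440.3 -388.4 r 30.7 mean [ 0.4462 -0.385   0.0173]
wrist dish [324.7 216.2] circle mm 470.6 -246.3 r 30.2 mean [ 0.4702 -0.2454  0.0174]
scene dish [222.1 322.7] circle mm 470.9 -247.8 r 31.3 mean [ 0.4712 -0.2491  0.0173]
scene dish [139.5 373.4] circle mm 439.6 -390.5 r 31.7 mean [ 0.4407 -0.391   0.0175]
```

Request:
move_arm(linear=[[-0.004,0.001,-0.02],[0,0,-0.025],[0,0,-0.025],[0,0,-0.015],[0,0,0],[0,0,0]], twist=[[0.7,-0.4,-1.5],[0,0,0],[0,0,0],[0,0,0],[0,0,0],[0,0,0]])

```text
time: 44.58
eef_pos: [0.4774, -0.2527, 0.0538]
tcp_rot: [0.565, 0.825, -0.001, 0.012]
contact_force: [-0.2, -0.4, 0.2]
opening: 1.002
```

```bash
python3 - <<'E'
from h import *
need([.4705,-.247,.0],-68)
c=cam('scene'); crop(c,140,230,300,370,4,'pics/m2.png')
E
```

```text
t 44.58 pos [ 0.4774 -0.2527  0.0538] shift mm [ -6.9   5.7 -53.8] twist [0.84 1.09 0.76] F [-0.2 -0.4  0.2] op 1.002 q6 [-0.67  0.15  2.03  0.    0.94 -1.05]
```

Request:
move_arm(linear=[[-0.005,0.004,-0.005],[-0.003,0.002,-0.012],[-0.001,0.001,-0.012],[-0.001,0,-0.012],[0,0,-0.008],[0,0,0],[0,0,0]], twist=[[0.8,1.1,0.8],[0,0,0],[0,0,0],[0,0,0],[0,0,0],[0,0,0],[0,0,0]])

```text
time: 45.22
eef_pos: [0.4699, -0.2472, 0.0066]
tcp_rot: [0.559, 0.829, -0.001, 0.004]
contact_force: [-0.3, -0.8, -0.3]
opening: 0.999
```

```bash
python3 - <<'E'
from h import *
need([.4705,-.247,-.03],-68)
c=cam('scene'); crop(c,140,230,300,370,4,'pics/m3.png')
c=dishes(); cv2.imwrite('pics/m4.png',c['img'])
E
```

```text
t 45.22 pos [ 0.4699 -0.2472  0.0066] shift mm [  0.6   0.2 -36.6] twist [ 0.35  0.38 -0.05] F [-0.3 -0.8 -0.3] op 0.999 q6 [-0.68  0.22  2.06 -0.    0.86 -1.06]
wrist dish [484.3 217.3] circle mm 470.6 -246.2 r 30.4 mean [ 0.4698 -0.2446  0.0173]
```

```bash
python3 - <<'E'
from h import *
c=cam('scene'); p=get_state()['eef_pos']; print(p)
f=lambda x,y:(140+x/4,230+y/4)
for q in [(280,195),(290,205),(320,208),(260,195),(330,190),(195,295),(205,290),(420,335),(440,320),(412,335)]:
    print(q,pt(c,*f(*q)).round(3))
E
```

```text
[ 0.47038662 -0.24763056  0.00748494]
(280, 195) [ 0.472 -0.258  0.119]
(290, 205) [ 0.475 -0.257  0.115]
(320, 208) [ 0.487 -0.253  0.117]
(260, 195) [ 0.466 -0.262  0.118]
(330, 190) [ 0.496 -0.256  0.133]
(195, 295) [ 0.434 -0.276  0.059]
(205, 290) [ 0.435 -0.271  0.059]
(420, 335) [ 0.516 -0.239  0.056]
(440, 320) [ 0.522 -0.235  0.064]
(412, 335) [ 0.514 -0.242  0.057]
```

Request:
move_arm(linear=[[0,0,-0.01],[0,0,-0.012],[0,0,-0.01],[0,0,-0.006],[0,0,0],[0,0,0]], twist=[[0.3,0.4,0],[0,0,0],[0,0,0],[0,0,0],[0,0,0],[0,0,0]])

```text
time: 45.87
eef_pos: [0.4712, -0.2483, -0.0336]
tcp_rot: [0.559, 0.829, -0.001, 0.002]
contact_force: [-0.2, 0.1, -0.3]
opening: 0.998
```

```bash
python3 - <<'E'
from h import *
need([.4705,-.247,-.035],-68)
c=cam('scene'); crop(c,140,230,300,370,4,'pics/m5.png')
c=cam('wrist'); cv2.imwrite('pics/m6.png',c['img'])
E
```

```text
t 45.87 pos [ 0.4712 -0.2483 -0.0336] shift mm [-0.7  1.3 -1.4] twist [ 0.17  0.12 -0.05] F [-0.2  0.1 -0.3] op 0.998 q6 [-0.68  0.3   2.05 -0.    0.79 -1.06]
```

Request:
move_arm(linear=[[-0.0005,0.001,-0.003],[0,0,0],[0,0,0]], twist=[[0,0,0],[0,0,0],[0,0,0]])

```text
time: 46.22
eef_pos: [0.4716, -0.2479, -0.0354]
tcp_rot: [0.559, 0.829, -0.001, 0.003]
contact_force: [0.4, -0.2, 0.3]
opening: 0.999
```

Request:
move_arm(linear=[[0,0,0],[0,0,0],[0,0,0],[0,0,0],[0,0,0],[0,0,0]], twist=[[0,0,0],[0,0,0],[0,0,0],[0,0,0],[0,0,0],[0,0,0]], grip=0.0, force=25)

```text
time: 46.72
eef_pos: [0.4725, -0.2485, -0.034]
tcp_rot: [0.559, 0.829, -0.001, 0.004]
contact_force: [0.1, 0.1, -0.3]
opening: 0.691
```

```bash
python3 - <<'E'
from h import *
need([.4705,-.247,-.037],-68)
c=cam('scene'); crop(c,140,230,300,370,4,'pics/m7.png')
c=cam('wrist'); cv2.imwrite('pics/m8.png',c['img'])
E
```

```text
t 46.72 pos [ 0.4725 -0.2485 -0.034 ] shift mm [-2.   1.5 -3. ] twist [ 0.36  0.37 -0.06] F [ 0.1  0.1 -0.3] op 0.691 q6 [-0.67  0.3   2.05 -0.    0.78 -1.06]
```

Gripping the lid (opening 0.69 ≈ 59 mm). Lift and check.

Request:
move_arm(linear=[[0,0,0.01],[0,0,0.015],[0,0,0.02],[0,0,0]], twist=[[0,0,0],[0,0,0],[0,0,0],[0,0,0]])

```text
time: 47.15
eef_pos: [0.4711, -0.2475, 0.0122]
tcp_rot: [0.559, 0.829, -0.001, 0.002]
contact_force: [0.9, -0.9, -0.3]
opening: 0.691
```

```bash
python3 - <<'E'
from h import *
need([.4705,-.247,.12],-68)
c=cam('scene'); crop(c,140,200,300,340,4,'pics/m9.png')
E
```

```text
t 47.15 pos [ 0.4711 -0.2475  0.0122] shift mm [ -0.6   0.5 107.8] twist [ 0.21  0.17 -0.06] F [ 0.9 -0.9 -0.3] op 0.691 q6 [-0.67  0.21  2.05 -0.    0.87 -1.06]
```

Request:
move_arm(linear=[[0,0,0.025],[0,0,0.03],[0,0,0.03],[0,0,0.03],[0.005,0.03,0.005],[0.005,0.035,0],[0.005,0.035,0],[0.005,0.035,0],[0.005,0.035,0],[0.005,0.035,0],[0.005,0.035,0],[0.005,0.035,0],[0.005,0.035,0],[0.005,0.035,0],[0.005,0.03,0],[0.003,0.025,0],[0,0,0],[0,0,0]], twist=[[0,0,0],[0,0,0],[0,0,0],[0,0,0],[0,0,0],[0,0,-2.5],[0,0,-2.5],[0,0,-2.5],[0,0,-2.5],[0,0,-2.5],[0,0,-2.5],[0,0,-2.5],[0,0,-2.5],[0,0,-2.5],[0,0,-2.5],[0,0,0],[0,0,0],[0,0,0]])

```text
time: 48.7
eef_pos: [0.5179, 0.1738, 0.1207]
tcp_rot: [0.735, 0.678, -0.003, -0.006]
contact_force: [-0.8, -0.8, 0.5]
opening: 0.69
```

```bash
python3 - <<'E'
from h import *
need([.5347,.228,.12],-93.5)
c=cam('wrist'); cv2.imwrite('pics/m10.png',c['img'])
E
```

```text
t 48.7 pos [0.5179 0.1738 0.1207] shift mm [16.8 54.2 -0.7] twist [-0.31 -0.76  1.09] F [-0.8 -0.8  0.5] op 0.69 q6 [0.13 0.09 1.96 0.01 1.11 0.21]
```

Request:
move_arm(linear=[[0.007,0.022,0],[0.006,0.02,0],[0.003,0.01,-0.015],[0,0,-0.02],[0,0,-0.01],[0,0,0],[0,0,0]], twist=[[-0.3,-0.7,1],[0,0,0],[0,0,0],[0,0,0],[0,0,0],[0,0,0],[0,0,0]])

```text
time: 49.33
eef_pos: [0.5344, 0.2183, 0.072]
tcp_rot: [0.732, 0.681, -0.002, -0.0]
contact_force: [0.2, -1.0, -0.5]
opening: 0.687
```

```bash
python3 - <<'E'
from h import *
need([.5347,.228,.048],-93.5)
c=cam('scene'); crop(c,300,110,500,250,4,'pics/m11.png')
E
```

```text
t 49.33 pos [0.5344 0.2183 0.072 ] shift mm [  0.3   9.7 -24. ] twist [ 0.16 -0.2   0.68] F [ 0.2 -1.  -0.5] op 0.687 q6 [ 0.21  0.22  1.91 -0.    1.01  0.29]
```

Request:
move_arm(linear=[[0,0.006,-0.006],[0,0.002,-0.007],[0,0,-0.006],[0,0,-0.003],[0,0,0],[0,0,0]], twist=[[0.2,-0.2,0],[0,0,0],[0,0,0],[0,0,0],[0,0,0],[0,0,0]])

```text
time: 49.88
eef_pos: [0.5362, 0.2258, 0.0509]
tcp_rot: [0.733, 0.68, 0.003, 0.001]
contact_force: [-0.0, 0.4, -0.3]
opening: 0.691
```

```bash
python3 - <<'E'
from h import *
need([.5347,.228,.047],-93.5)
c=cam('scene'); crop(c,350,110,470,200,6,'pics/m12.png')
E
```

```text
t 49.88 pos [0.5362 0.2258 0.0509] shift mm [-1.5  2.2 -3.9] twist [-0.12  0.29  0.81] F [-0.   0.4 -0.3] op 0.691 q6 [0.22 0.25 1.92 0.   0.97 0.3 ]
```

Request:
move_arm(linear=[[0,0,-0.002],[0,0,-0.0015],[0,0,0],[0,0,0]], twist=[[0,0,0],[0,0,0],[0,0,0],[0,0,0]])

```text
time: 50.27
eef_pos: [0.5368, 0.226, 0.0479]
tcp_rot: [0.733, 0.68, 0.003, 0.001]
contact_force: [0.6, 0.7, -0.5]
opening: 0.686
```

```bash
python3 - <<'E'
from h import *
need([.5347,.228,.047],-93.5)
c=cam('scene'); crop(c,350,110,470,200,6,'pics/m13.png')
E
```

```text
t 50.27 pos [0.5368 0.226  0.0479] shift mm [-2.1  2.  -0.9] twist [-0.13  0.37  0.8 ] F [ 0.6  0.7 -0.5] op 0.686 q6 [0.22 0.26 1.92 0.   0.96 0.3 ]
```

Dish is practically on the plate. Release and rise.

Request:
move_arm(linear=[[0,0,-0.0005],[0,0,0],[0,0,0],[0,0,0],[0,0,0.005],[0,0,0.015],[0,0,0.025],[0,0,0.03],[0,0,0.03],[0,0,0]], twist=[[0,0,0],[0,0,0],[0,0,0],[0,0,0],[0,0,0],[0,0,0],[0,0,0],[0,0,0],[0,0,0],[0,0,0]], grip=1.0)

```text
time: 51.15
eef_pos: [0.5343, 0.2253, 0.156]
tcp_rot: [0.733, 0.68, 0.001, 0.0]
contact_force: [1.5, 0.7, 1.2]
opening: 0.998
```

Request:
move_arm(linear=[[0,-0.03,0.01],[-0.01,-0.04,0],[-0.01,-0.04,0],[-0.01,-0.04,0],[-0.01,-0.04,0],[-0.01,-0.04,0],[-0.01,-0.04,0],[-0.01,-0.04,0],[-0.01,-0.04,0],[-0.01,-0.04,0],[-0.005,-0.04,0],[0,-0.04,0],[0,-0.04,0],[0,-0.03,0],[0,0,0],[0,0,0]], twist=[[0,0,0],[0,0,2],[0,0,2],[0,0,2],[0,0,2],[0,0,2],[0,0,2],[0,0,2],[0,0,2],[0,0,2],[0,0,2],[0,0,2],[0,0,0],[0,0,0],[0,0,0],[0,0,0]])

```text
time: 52.48
eef_pos: [0.434, -0.3299, 0.1773]
tcp_rot: [0.58, 0.815, 0.007, 0.009]
contact_force: [0.4, 0.8, 0.0]
opening: 1.0
```

```bash
python3 - <<'E'
from h import *
need([.44,-.389,.12],-70)
c=dishes(); cv2.imwrite('pics/n1.png',c['img'])
c=dishes('scene'); cv2.imwrite('pics/n2.png',c['img'])
dishes('scene',.09,.104)
c=dishes('top',.09,.104,amin=80); crop(c,75,125,310,310,3.2,'pics/n3.png')
E
```

```text
t 52.48 pos [ 0.434  -0.3299  0.1773] shift mm [  6.  -59.1 -57.3] twist [-0.08  1.3   0.88] F [0.4 0.8 0. ] op 1.0 q6 [-0.85  0.01  1.93  0.02  1.19 -1.19]
wrist dish [401.9 264.5] circle mm 440.1 -388.5 r 30.3 mean [ 0.4396 -0.3872  0.0174]
scene dish [139.6 372.6] circle mm 439.6 -388.8 r 31.6 mean [ 0.4404 -0.3907  0.0175]
scene dish [586.3 144.6] circle mm 792.9 479.2 r 35.4 mean [0.7942 0.4675 0.0962]
scene dish [411.  157.7] circle mm 534.8 225.3 r 32.4 mean [0.5377 0.2247 0.0973]
top dish [366.8  59.6] circle mm 840.9 -174.3 r 34.6 mean [ 0.8288 -0.1742  0.0959]
top dish [10.7 79.7] circle mm 787.3 476.1 r 34.1 mean [0.7834 0.4661 0.0962]
top dish [445.7  78.5] circle mm 806.3 -321.8 r 35.8 mean [ 0.7938 -0.3171  0.0958]
top dish [136.  215.6] circle mm 535.9 226.0 r 30.3 mean [0.5355 0.2257 0.097 ]
```

Dish 1 lies flat at (0.536, 0.226) and both balls are centred. Now the second dish at (0.440,-0.3888).

Request:
move_arm(linear=[[0.003,-0.025,-0.005],[0.003,-0.025,-0.01],[0,-0.008,-0.025],[0,0,-0.03],[0,0,-0.03],[0,0,-0.02],[0,0,0],[0,0,0]], twist=[[0,1.3,0.9],[0,0,0],[0,0,0],[0,0,0],[0,0,0],[0,0,0],[0,0,0],[0,0,0]])

```text
time: 53.35
eef_pos: [0.4464, -0.3762, 0.0577]
tcp_rot: [0.564, 0.826, 0.0, 0.003]
contact_force: [0.1, -0.5, 0.1]
opening: 0.999
```

```bash
python3 - <<'E'
from h import *
need([.44,-.3888,-.036],-70)
c=dishes(); cv2.imwrite('pics/n4.png',c['img'])
E
```

```text
t 53.35 pos [ 0.4464 -0.3762  0.0577] shift mm [ -6.4 -12.6 -93.7] twist [ 0.18  0.27 -1.32] F [ 0.1 -0.5  0.1] op 0.999 q6 [-0.87  0.24  1.91  0.    0.98 -1.25]
wrist dish [472.6 239.9] circle mm 440.1 -388.4 r 30.4 mean [ 0.4395 -0.3869  0.0174]
```

Request:
move_arm(linear=[[-0.006,-0.011,0],[0,-0.001,-0.015],[0,0,-0.018],[0,0,-0.018],[0,0,-0.012],[0,0,0],[0,0,0]], twist=[[0,0,0],[0,0,0],[0,0,0],[0,0,0],[0,0,0],[0,0,0],[0,0,0]])

```text
time: 53.98
eef_pos: [0.4461, -0.3981, 0.008]
tcp_rot: [0.562, 0.827, -0.004, 0.015]
contact_force: [-0.4, -0.7, -0.0]
opening: 1.003
```

```bash
python3 - <<'E'
from h import *
need([.44,-.3888,-.036],-70)
c=dishes(); cv2.imwrite('pics/n5.png',c['img'])
E
```

```text
t 53.98 pos [ 0.4461 -0.3981  0.008 ] shift mm [ -6.1   9.3 -44. ] twist [ 1.42  1.15 -1.57] F [-0.4 -0.7 -0. ] op 1.003 q6 [-0.9   0.33  1.91  0.    0.87 -1.28]
wrist dish [461.6 219.7] circle mm 440.2 -388.4 r 30.5 mean [ 0.4393 -0.3866  0.0174]
```

Request:
move_arm(linear=[[-0.005,0.006,-0.004],[-0.002,0.002,-0.01],[0,0,-0.01],[0,0,-0.008],[0,0,0],[0,0,0]], twist=[[1.4,1.2,0],[0,0,0],[0,0,0],[0,0,0],[0,0,0],[0,0,0]])

```text
time: 54.53
eef_pos: [0.4414, -0.3934, -0.021]
tcp_rot: [0.562, 0.827, -0.002, 0.005]
contact_force: [0.1, -0.0, -0.0]
opening: 1.001
```

```bash
python3 - <<'E'
from h import *
need([.44,-.3888,-.036],-70)
E
```

```text
t 54.53 pos [ 0.4414 -0.3934 -0.021 ] shift mm [ -1.4   4.6 -15. ] twist [ 0.48  0.33 -1.6 ] F [ 0.1 -0.  -0. ] op 1.001 q6 [-0.9   0.38  1.91 -0.    0.84 -1.28]
```

Request:
move_arm(linear=[[-0.001,0.003,-0.004],[-0.001,0.001,-0.005],[0,0.001,-0.005],[0,0,0],[0,0,0]], twist=[[0.5,0.3,0],[0,0,0],[0,0,0],[0,0,0],[0,0,0]])

```text
time: 54.95
eef_pos: [0.4394, -0.3879, -0.0366]
tcp_rot: [0.562, 0.827, 0.001, -0.0]
contact_force: [-1.0, -0.5, 0.9]
opening: 1.001
```

```bash
python3 - <<'E'
from h import *
need([.44,-.3888,-.036],-70)
c=cam('wrist'); cv2.imwrite('pics/n6.png',c['img'])
E
```

```text
t 54.95 pos [ 0.4394 -0.3879 -0.0366] shift mm [ 0.6 -0.9  0.6] twist [-0.07  0.02 -1.61] F [-1.  -0.5  0.9] op 1.001 q6 [-0.9   0.4   1.92  0.    0.82 -1.27]
```

Centred. Close and lift.

Request:
move_arm(linear=[[0,0,0],[0,0,0],[0,0,0],[0,0,0],[0,0,0],[0,0,0]], twist=[[0,0,0],[0,0,0],[0,0,0],[0,0,0],[0,0,0],[0,0,0]], grip=0.0, force=25)

```text
time: 55.5
eef_pos: [0.4409, -0.39, -0.0333]
tcp_rot: [0.562, 0.827, -0.0, 0.002]
contact_force: [0.1, 0.3, -1.2]
opening: 0.687
```

Request:
move_arm(linear=[[0,0,0.01],[0,0,0.02],[0,0,0.025],[0,0,0.03],[0,0,0.03],[0,0,0.025],[0,0,0]], twist=[[0,0,0],[0,0,0],[0,0,0],[0,0,0],[0,0,0],[0,0,0],[0,0,0]])

```text
time: 56.08
eef_pos: [0.4376, -0.3857, 0.1117]
tcp_rot: [0.562, 0.827, 0.001, -0.002]
contact_force: [0.9, -0.3, 0.1]
opening: 0.689
```

```bash
python3 - <<'E'
from h import *
need([.44,-.3888,.12],-93.5)
c=cam('scene'); cv2.imwrite('pics/n7.png',c['img'])
E
```

```text
t 56.08 pos [ 0.4376 -0.3857  0.1117] shift mm [ 2.4 -3.1  8.3] twist [ -0.3   -0.09 -25.11] F [ 0.9 -0.3  0.1] op 0.689 q6 [-0.9   0.18  1.88  0.    1.09 -1.27]
```

Request:
move_arm(linear=[[0.008,0.03,0.006],[0.008,0.035,0],[0.008,0.035,0],[0.008,0.035,0],[0.008,0.035,0],[0.008,0.035,0],[0.008,0.035,0],[0.008,0.035,0],[0.008,0.035,0],[0.006,0.035,0],[0.006,0.035,0],[0.004,0.035,0],[0.003,0.035,0],[0,0.03,0],[0,0.02,0],[0,0,0],[0,0,0]], twist=[[0,0,-2],[0,0,-2],[0,0,-2],[0,0,-2],[0,0,-2],[0,0,-2],[0,0,-2],[0,0,-2],[0,0,-2],[0,0,-2],[0,0,-2],[0,0,-2],[0,0,-1],[0,0,0],[0,0,0],[0,0,0],[0,0,0]])

```text
time: 57.55
eef_pos: [0.5105, 0.1413, 0.0935]
tcp_rot: [0.737, 0.675, -0.006, -0.018]
contact_force: [-0.9, 0.3, -0.1]
opening: 0.689
```

```bash
python3 - <<'E'
from h import *
need([.529,.138,.12],-93.5)
c=cam('wrist'); cv2.imwrite('pics/n8.png',c['img'])
E
```

```text
t 57.55 pos [0.5105 0.1413 0.0935] shift mm [18.5 -3.3 26.5] twist [-1.02 -1.94  1.53] F [-0.9  0.3 -0.1] op 0.689 q6 [0.07 0.1  2.   0.02 1.07 0.14]
```

Request:
move_arm(linear=[[0.009,-0.002,-0.004],[0.008,-0.002,-0.008],[0.001,0,-0.01],[0,0,-0.008],[0,0,0],[0,0,0]], twist=[[-1,-1.9,1.5],[0,0,0],[0,0,0],[0,0,0],[0,0,0],[0,0,0]])

```text
time: 58.1
eef_pos: [0.5266, 0.1306, 0.0584]
tcp_rot: [0.731, 0.682, -0.003, -0.001]
contact_force: [-0.4, 0.4, 0.2]
opening: 0.693
```

```bash
python3 - <<'E'
from h import *
need([.529,.138,.047],-93.5)
c=cam('scene'); crop(c,340,120,480,230,5.5,'pics/n9.png')
E
```

```text
t 58.1 pos [0.5266 0.1306 0.0584] shift mm [  2.4   7.4 -11.4] twist [ 0.11 -0.36  0.43] F [-0.4  0.4  0.2] op 0.693 q6 [ 0.06  0.17  2.   -0.    0.98  0.13]
```

Request:
move_arm(linear=[[0.001,0.003,-0.002],[0.001,0.002,-0.002],[0,0,-0.002],[0,0,-0.002],[0,0,0]], twist=[[0,0,0.4],[0,0,0],[0,0,0],[0,0,0],[0,0,0]])

```text
time: 58.57
eef_pos: [0.5291, 0.136, 0.0509]
tcp_rot: [0.728, 0.685, -0.002, -0.001]
contact_force: [-0.3, -0.0, 0.4]
opening: 0.69
```

```bash
python3 - <<'E'
from h import *
need([.529,.138,.047],-93.5)
c=cam('scene')
u=np.ravel(proj(c,[.53,.16,.09])); print(u)
x,y=int(u[0]),int(u[1])
crop(c,max(0,x-90),max(0,y-70),x+90,y+70,4,'pics/o1.png')
E
```

```text
t 58.57 pos [0.5291 0.136  0.0509] shift mm [-0.1  2.  -3.9] twist [ 0.1  -0.26  0.01] F [-0.3 -0.   0.4] op 0.69 q6 [ 0.07  0.18  2.   -0.    0.96  0.13]
[389.99167931 175.21176064]
```

Request:
move_arm(linear=[[0,0,-0.0015],[0,0,-0.0015],[0,0,0],[0,0,0]], twist=[[0,0,0],[0,0,0],[0,0,0],[0,0,0]])

```text
time: 58.95
eef_pos: [0.5295, 0.1362, 0.0482]
tcp_rot: [0.728, 0.685, -0.002, -0.001]
contact_force: [-0.1, 0.1, 0.2]
opening: 0.691
```

```bash
python3 - <<'E'
from h import *
need([.529,.138,.047],-93.5)
c=cam('scene')
crop(c,300,105,480,245,4,'pics/o2.png')
E
```

```text
t 58.95 pos [0.5295 0.1362 0.0482] shift mm [-0.5  1.8 -1.2] twist [ 0.1  -0.2  -0.01] F [-0.1  0.1  0.2] op 0.691 q6 [ 0.07  0.19  2.   -0.    0.96  0.13]
```

View pics/o2.png

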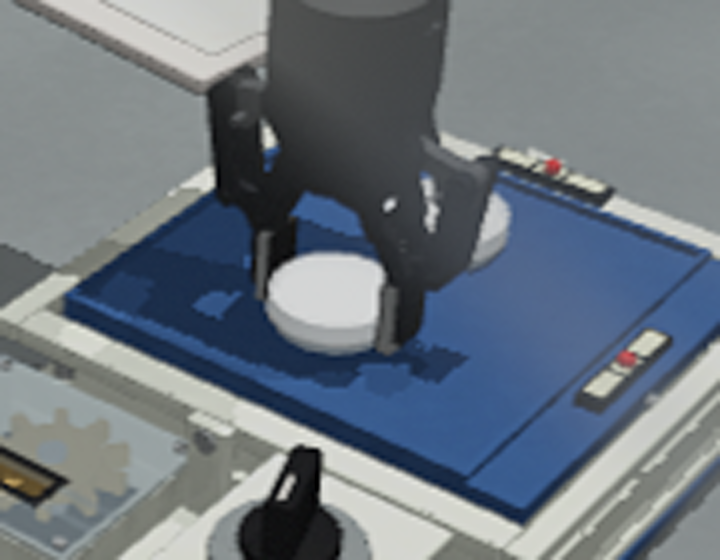

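The picture shows dish 2 held level (crop px 330,300) a millimetre or so over the plate, dish 1 behind it, and both red balls (553,165 and 627,358) between their lines. Next: lower slightly and release.

Request:
move_arm(linear=[[0,0,-0.001],[0,0,0],[0,0,0]], twist=[[0,0,0],[0,0,0],[0,0,0]])

```text
time: 59.25
eef_pos: [0.5296, 0.1362, 0.0472]
tcp_rot: [0.728, 0.685, -0.002, -0.0]
contact_force: [-0.2, -0.1, -0.2]
opening: 0.69
```

Request:
move_arm(linear=[[0,0,0],[0,0,0],[0,0,0],[0,0,0],[0,0,0.005],[0,0,0.015],[0,0,0.025],[0,0,0.03],[0,0,0.03],[0,0,0.03],[0,0,0.03],[0,0,0]], twist=[[0,0,0],[0,0,0],[0,0,0],[0,0,0],[0,0,0],[0,0,0],[0,0,0],[0,0,0],[0,0,0],[0,0,0],[0,0,0],[0,0,0]], grip=1.0)

```text
time: 60.25
eef_pos: [0.5253, 0.1358, 0.2193]
tcp_rot: [0.728, 0.685, -0.004, -0.003]
contact_force: [1.1, -0.1, 1.0]
opening: 0.997
```

Request:
move_arm(linear=[[0,-0.03,0.02],[0,-0.04,0.02],[0,-0.04,0],[0,-0.04,0],[0,-0.04,0],[0,-0.04,0],[0,-0.04,0],[0,-0.04,0],[0,-0.04,0],[0,-0.04,0],[0,0,0],[0,0,0]], twist=[[0,0,0],[0,0,0],[0,0,0],[0,0,0],[0,0,0],[0,0,0],[0,0,0],[0,0,0],[0,0,0],[0,0,0],[0,0,0],[0,0,0]])

```text
time: 61.25
eef_pos: [0.5217, -0.2702, 0.2686]
tcp_rot: [0.726, 0.687, -0.0, 0.004]
contact_force: [-0.3, 0.7, -0.6]
opening: 0.998
```

```bash
python3 - <<'E'
from h import *
print(dishes('top',.09,.104,amin=80))
c=cam('top'); crop(c,40,90,300,300,3,'pics/o3.png')
c=cam('scene'); cv2.imwrite('pics/o4.png',c['img'])
E
```

```text
top dish [366.9  59.5] circle mm 840.3 -174.5 r 35.1 mean [ 0.8287 -0.1744  0.0957]
top dish [136.  215.7] circle mm 536.0 226.5 r 30.6 mean [0.5356 0.2257 0.097 ]
top dish [189.7 220.1] circle mm 528.9 134.3 r 30.1 mean [0.5284 0.1342 0.0969]
{'img': array([[[149, 151, 142],
        [149, 149, 143],
        [149, 151, 145],
        ...,
        [147, 149, 141],
        [148, 148, 141],
        [146, 147, 140]],

       [[152, 153, 145],
        [149, 150, 144],
        [147, 148, 142],
        ...,
        [147, 148, 140],
        [147, 147, 139],
        [149, 151, 144]],

       [[147, 148, 142],
        [147, 150, 143],
        [146, 147, 141],
        ...,
        [148, 150, 143],
        [146, 148, 141],
        [147, 148, 142]],

       ...,

       [[147, 148, 141],
        [146, 147, 142],
        [145, 146, 139],
        ...,
        [146, 148, 141],
        [150, 150, 142],
        [149, 150, 142]],

       [[145, 147, 141],
        [145, 147, 141],
        [147, 147, 142],
        ...,
        [148, 150, 142],
        [148, 149, 142],
        [149, 150, 141]],

       [[1
[... 580 characters left out ...]
696 ],
       [0.8876945 , 0.8868627 , 0.8851952 , ..., 0.9074313 , 0.9044997 ,
        0.9084621 ],
       [0.886753  , 0.8874661 , 0.8861979 , ..., 0.908587  , 0.90726334,
        0.9083922 ]], shape=(480, 640), dtype=float32), 'fx': 510.8273667642534, 'fy': 510.8273667642534, 'cx': 322.11242042151855, 'cy': 231.40570599495632, 'rvec': array([ 2.1473408 , -2.1378579 ,  0.19759462]), 'tvec': array([-0.09454239,  0.51856995,  0.88161574]), 'R': array([[ 0.00292891, -0.99983456,  0.01795204],
       [-0.98618716, -0.00586104, -0.16553107],
       [ 0.1656089 , -0.01721925, -0.98604117]]), 't': array([-0.09454239,  0.51856995,  0.88161574]), 'o': array([ 0.36568052, -0.07630663,  0.95684608])}
```

View pics/o3.png

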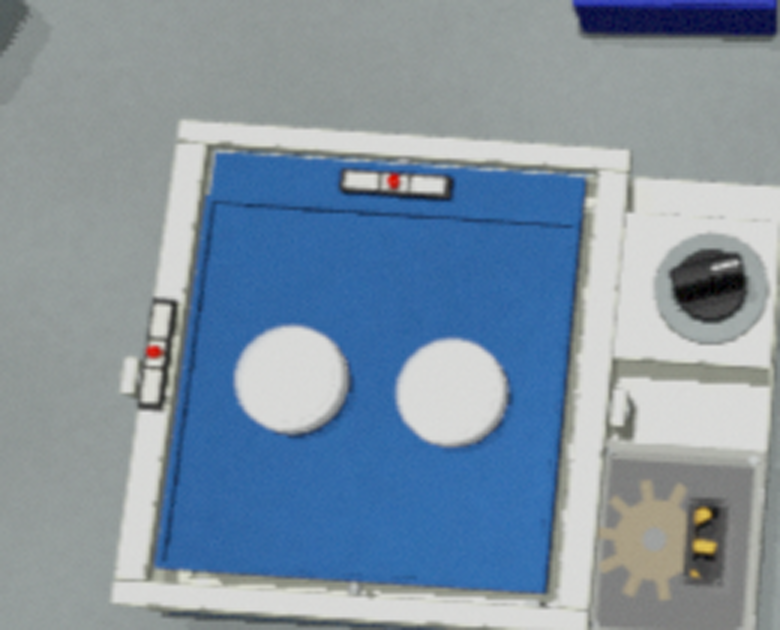

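View pics/o4.png

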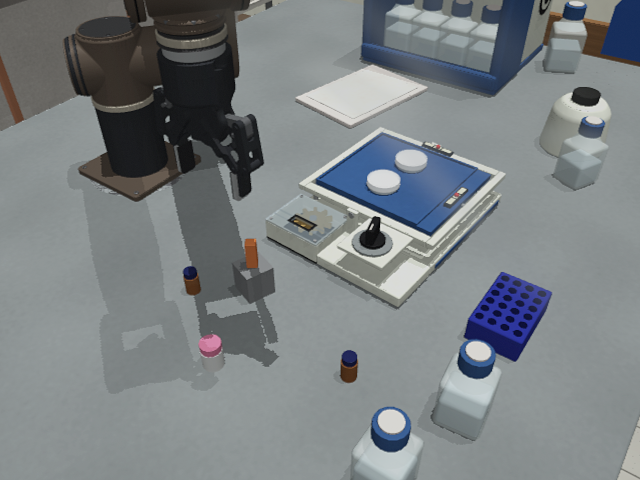

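```bash
python3 - <<'E'
from h import *
c=cam('top'); cv2.imwrite('pics/o5.png',c['img'])
E
```

```text
(no output)
```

View pics/o5.png

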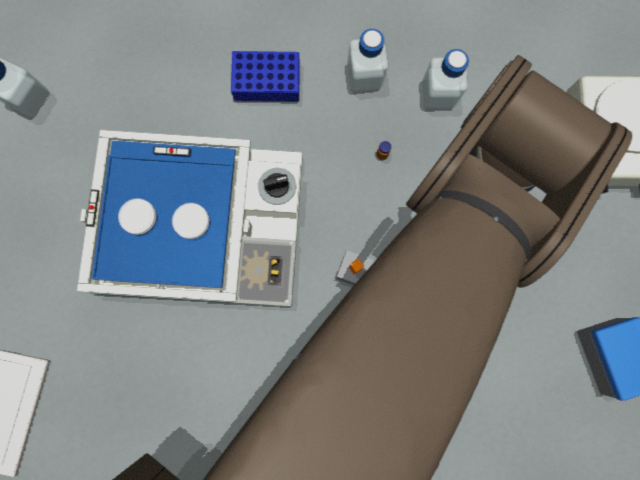

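```bash
python3 - <<'E'
from h import *
c=cam('scene')
hsv=cv2.cvtColor(c['img'],cv2.COLOR_BGR2HSV)
m=cv2.inRange(hsv,(5,150,90),(20,255,255)); m[:230]=0; m[272:]=0; m[:,:235]=0; m[:,270:]=0
v,u=np.nonzero(m); d=c['depth'][v,u]
P=np.stack([(u-c['cx'])*d/c['fx'],(v-c['cy'])*d/c['fy'],d],1); W=(P-c['t'])@c['R']
print(len(u),W[:,2].min(),W[:,2].max(),np.median(W,0))
for a,b in((.06,.075),(.075,.09),(.09,.102)):
    s=(W[:,2]>a)&(W[:,2]<b); print(a,s.sum(),np.median(W[s],0).round(4))
crop(c,215,220,290,310,7,'pics/o6.png')
print(get_state()['contact_force'],get_state()['time'])
E
```

```text
319 0.05704983603251524 0.7096128512215154 [ 0.45852055 -0.15524633  0.08809562]
0.06 77 [ 0.4592 -0.1556  0.0672]
0.075 85 [ 0.4592 -0.1561  0.0833]
0.09 58 [ 0.4596 -0.1558  0.0961]
[-0.27987731  0.82494961  0.14930881] 61.5
```

View pics/o6.png

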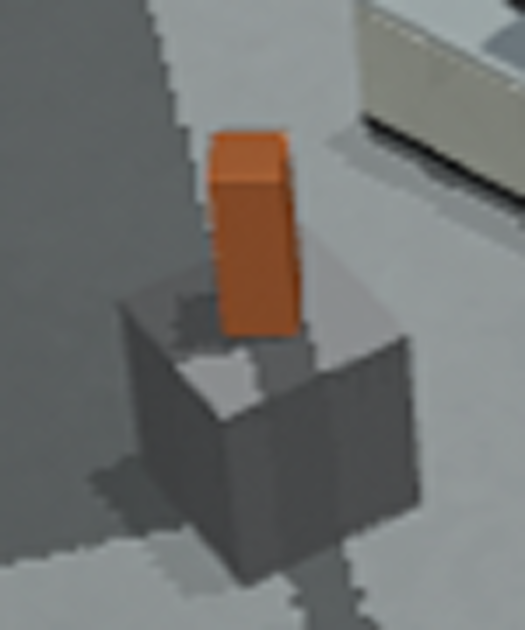

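The picture shows the orange pin (crop px 255,235) upright with its handle down on the grey block. Its side face keeps the same x, y from z = 0.06 to 0.10 m. Everything is in place, so I'm handing in.

```bash
python3 -c "
from plant import *
print(sign_off())"
```

```text
the job is handed in; nothing more can be done
None
```

The job is handed in at about 61.5 s of robot time. The table is level and both dishes are on the plate. I turned the star wheel with the pin through the slot, put the pin back upright in its stand, and turned the knob about 195° clockwise. Only then did I set down the two dishes that are present.

**Last checks**
- **Level:** both red balls lie between their lines. Before the dishes went on, a depth fit of the plate gave slopes of -0.003 and 0.000.
- **Dishes:** they stand at about (0.536, 0.226) and (0.529, 0.134), with tops at z = 0.097. They are flat, well inside the lip and about 92 mm apart.
- **Pin:** it is upright with the handle down on the block.
- **Pot and vials:** all three are standing, seen in the scene camera.
- **Arm:** it is clear of everything.

**What went wrong or disagreed**
- **Pin grip:** my first grip held only the top few millimetres of the handle. The pin slipped and leaned in the slot, and I had to regrasp it. The cause was that the fingertips measured about 32 mm (shut) to 47 mm (open) behind the reported tool point, where the text puts them ahead of it.
- **Wheel stroke:** the third stroke landed on a tooth and turned the wheel only about half a tooth, which I made up afterwards.
- **Force readings:** they stayed near zero throughout, so I checked contacts by camera instead.
- **Top camera:** the dish search also picked up a third blob at (0.83, -0.17). That is the blue tube rack, not a dish.

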